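# Load the plank and slide it out to the pointer

### The arm

A 6-joint arm with a two-finger parallel gripper is mounted at the origin on the work surface. World frame = base frame: x ahead of the robot, y to its left, z up, the work surface at z = 0. Lengths are in m, angles in rad, forces in N, time in s.
With the tool pointing down it reaches from about 0.25 to 0.725 m from the base axis. Payload 4 kg.
Tool frame: the origin (TCP) lies midway between the tips of the shut fingers; the grasp point (between the pads) lies 19 mm behind it (bot.grasp_offset is the distance from the TCP to the grasp point, in m); z points along the fingers, y is the direction in which the jaws open and shut (so a half turn about z gives the same grasp; the last joint's range is limited). The gripper opens to 85 mm and grips with 20 to 120 N. Pads are 22 mm wide; open, the fingers measure 114 mm over their backs; the gripper's body (76 mm by 85 mm) begins 54 mm behind the grasp point. The pads swing forward as they close: fully open they stand 13 mm farther back than shut.
Start: joints at [-1.222, 0.241, 0.005, 1.335, 0, 1.571], TCP at [0.171, -0.47, 0.231] pointing down, gripper open.
Joint ranges: [-2.72, 2.72], [-1.05, 1.87], [-1.09, 1.28], [-1.99, 2.15], [-1.42, 1.44], [-3.14, 3.14]. Speed limits (rad/s): [2.79, 2.79, 3.14, 3.14, 3.14, 3.14].

### API

Orientations are given as a unit quaternion [x, y, z, w].
In Python, from workcell import sensors, optics, bot gives the robot as it stands.
- The arm moves only by the tool apply_moves, never from a script. Its argument "plan" is one flat list of numbers, 6 for each row, row after row: the shift along the tool's x, y, z in m, then the turn, a rotation vector about the tool's x, y, z in rad. In form: [tx, ty, tz, ax, ay, az, tx, ty, tz, ax, ay, az, ...]. A call has 1 to 12 rows; each row is the pose to reach, as a shift and turn from the pose commanded when the call began, along the tool's axes at that moment; what a row does not reach only later rows make up. A row lasts 1/12 s, in which the tool goes at most 41.7 mm and 7.16 degrees, less where a joint would pass 70% of its speed; a pose out of reach is approached as far as the arm can. A call with a gripper value outside its range is refused whole. "grip" is the finger opening in m, from 0 to 0.0854, set as the call begins (left out, the last holds). The fingers move at their own pace and stop on an object; the grip force is fixed at half the most. Time passes only in rows, so rows that repeat a pose let the fingers close. It gives the time, the measured TCP pose, the force and the opening at its end, in the units of the state.
- sensors.get_obs(): the state, without advancing time (a new reading comes with each control period).
- optics.camera(name): name is "scene" or "top" or "wrist"; returns a dict with "pixels" (400x640x3 uint8, red, green, blue), "fx", "fy", "cx", "cy" (pixels), "k1" (the pictures are not rectified: a ray, as slopes to the right and down, at radius r is drawn at 1 + k1 r^2 times it, then the intrinsics apply), "pose" (4x4, takes a point from camera to world coordinates); the wrist camera has in their place "tool_from_camera" (4x4, takes a point from camera to tool coordinates, whose origin is the TCP and whose axes are the flange's). Camera axes: x right, y up, looking along -z (the intrinsics and any distortion apply to the point x, -y, -z); pixel columns grow to the right and rows downward; lengths in m; the calibration is good to about 2 mm. A picture is of the moment at which its call begins: read the wrist's pose just before it. There is no depth.
- bot.job_done(): hands the job in, once; it reports no verdict.
The state is a dict: "clock": time; "joint_pos": joint angles; "joint_vel": joint speeds; "tau": joint torques, N m; "eef_pos": TCP position; "tool_rot": TCP orientation; "ft_force": force on the tool from outside, world axes, zero at the start; "ft_torque": the same for the moment, N m; "grip_width": finger opening in m.
Only numpy, scipy, OpenCV 4.12 (cv2) and the standard library are available. Lean on these libraries where they do the work, as an engineer would, in place of code of your own. Each camera call takes 0.05 s, during which the arm holds its last target.

### The job

Set up the balancing experiment: lower the steel plate over the two pins of the plank until it lies flush on the wood, then let go of it, take the plank by its wooden grip bar and slide it out over the edge of its stand until its outer end is level with the tip of the pointer. Loaded like this the plank would tip, so finish while holding it by its bar, lying flat on the stand; do not let go at the end. Do not drop the plate onto the plank, never let the plank tip, and leave the other things on the bench where they are.

Things in the scene. Friction and masses are not known exactly. Their poses are not given: they have to be found in the camera images.
- plate: The load: dark steel plate 100 (its x) x 70 (y) x 10 thick, 0.4 to 0.6 kg, flat on the bench, with an upright steel grip bar in its middle (36 along x, 16 along y, top 57 above the underside). Two through holes of 11 diameter at x = -35 and +35, y = 0; either way round fits. Origin: centre of the underside; z up. (Sizes in mm.)
- plate_grip (a point): Point in the plate's grip bar, 37 above the plate's underside (27 above its upper face), 20 below the bar's top. (Sizes in mm.)
- plank: Loose plywood plank 320 (x) x 90 (y) x 12, 0.28 kg, on the stand; slides along its +x (to the robot's right). Two steel pins, 8 diameter, tapered tips, 22 high above its upper face, at x = +55 and +125. Upright wooden grip bar at the inner end, centre x = -130: 45 along x, 16 along y, top 59 above the plank's underside. Origin: centre of underside. (Sizes in mm.)
- plank_grip (a point): Point in the plank's grip bar, 27 above the plank's upper face, 20 below the bar's top. (Sizes in mm.)
- plank_seat (a point): Point on the plank's upper face midway between the two pins: the plate's underside centre belongs here, the plate's x along the plank's x. (Sizes in mm.)
- plank_end (a point): Middle of the upper edge of the plank's outer end (plank x = +160). (Sizes in mm.)
- stand: Grey stand with a smooth, slippery top, fixed to the bench, 300 (x) x 130. Plank rests at 70 high between two fences 6 high, 94 apart, so it slides only along the stand's x (as the plank's, outward), 2 play each side. Outer edge at x = +150: the loaded plank at the mark tips over it unless its inner end is held down (up to about 7 N). Origin: centre of underside. (Sizes in mm.)
- gauge: Pointer gauge fixed to the bench beyond the stand's outer edge, beside the plank's path: dark foot rail 160 x 36 x 14 along its x; at x = +130 a steel rod to 131 high with a level steel pointer at 86 high, pointing along -y at the plank's path. Origin: on the bench, at the rail's inner end, 130 in x and 50 in y from the pointer's tip; axes parallel to the stand's. (Sizes in mm.)
- mark (a point): Tip of the pointer, about 15 beside the plank's edge; axes parallel to the stand's. The plank is out far enough when plank_end is level with this tip along the stand's x (its x in this frame is 0). At the start it is 90 to 155 short (negative). (Sizes in mm.)
- dropper: Bystander, leave alone: small amber glass dropper bottle with black top, 28 dia x 56 high. Origin: centre of the underside. (Sizes in mm.)
- dish: Bystander, leave alone: flat round clear plastic dish, 54 dia x 14 high. Origin: centre of the underside. (Sizes in mm.)
- beaker: Bystander, leave alone: glass beaker, 68 dia x 90 high. Origin: centre of the underside. (Sizes in mm.)
- slidebox: Bystander, leave alone: grey plastic slide box, 100 x 80 x 32 high. Origin: centre of the underside. (Sizes in mm.)
- weights: Bystander, leave alone: brass weight with a thin stem and button, 44 dia x 62 high. Origin: centre of the underside. (Sizes in mm.)
- stopper: Bystander, leave alone: black rubber stopper, 36 dia x 30 high. Origin: centre of the underside. (Sizes in mm.)
- block: Bystander, leave alone: small bare wooden block, 60 x 40 x 35 high. Origin: centre of the underside. (Sizes in mm.)
Things that resemble listed ones, but are neither listed nor needed, are in the scene too. Leave any orange look-alike of the plate alone.

How it is judged:
By the outcome, as a careful person would: the job done as asked, in the order asked, and still so for the second after the job is handed in, while the arm keeps its last pose, push and grip.
It also fails if it takes over 58 s, if anything falls off the work surface, if the arm or the gripper's body presses on something with over 40 N, if the wrist force passes 120 N, or if a joint passes its speed limit or range.

## Working session

There is one attempt and no reset: what is moved stays moved. The work goes in short steps, Python scripts to look and compute and a tool call to move; the robot and the scene stay as the last step left them, time stands still between calls to the robot, and variables do not carry over. Pictures are saved under pics/ and viewed, and the job is handed in when it is done.

Besides the shell and the picture viewer there is one more tool, called after "Emit:" as name(argument=value, ...) on one line, values as JSON. apply_moves: Moves the arm, as the interface text tells. Its arguments: {"type":"object","properties":{"plan":{"type":"array","items":{"type":"number"}},"grip":{"type":"number"}},"required":["plan"]}

```bash
ls; mkdir -p pics; python3 - <<'E'
from workcell import sensors, optics, bot
import cv2, numpy as np
o=sensors.get_obs(); print(o['clock'],o['eef_pos'],o['tool_rot'],o['ft_force'],o['grip_width'],bot.grasp_offset)
for n in ['scene','top','wrist']:
    c=optics.camera(n); cv2.imwrite(f'pics/{n}0.png',c['pixels'][:,:,::-1])
    print(n,c['fx'],c['fy'],c['cx'],c['cy'],c['k1']); print(np.round(c.get('pose',c.get('tool_from_camera')),4).tolist())
E
```

```text
pics
0.0 [ 0.17067882 -0.46927354  0.23041657] [ 9.84826441e-01  1.73538859e-01 -1.84860712e-04 -1.05428869e-03] [0.81004594 0.41933197 0.03931261] 0.08528165393503548 0.0187
scene 502.82599099847425 502.82599099847425 314.79017239967453 199.6316160719909 0.026354821061871415
[[0.6808, -0.6175, 0.3938, 1.2014], [0.7323, 0.5837, -0.3507, -0.6331], [-0.0133, 0.5272, 0.8497, 1.6032], [0.0, 0.0, 0.0, 1.0]]
top 489.08094505573916 489.08094505573916 323.84925574581314 191.12774669699778 0.014449608739054686
[[-0.003, 0.9863, -0.1647, 0.2982], [-1.0, -0.0041, -0.0062, -0.0136], [-0.0068, 0.1647, 0.9863, 1.4384], [0.0, 0.0, 0.0, 1.0]]
wrist 317.8974397439996 317.8974397439996 319.65907897321995 197.11369477891074 -0.0016772814240395813
[[-0.0002, 0.9543, 0.2987, 0.0757], [1.0, 0.0003, -0.0003, -0.0006], [-0.0003, 0.2987, -0.9543, -0.1415], [0.0, 0.0, 0.0, 1.0]]
```

View pics/top0.png

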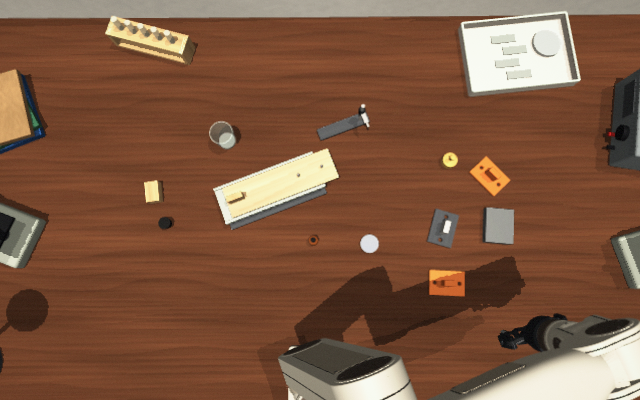

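View pics/scene0.png

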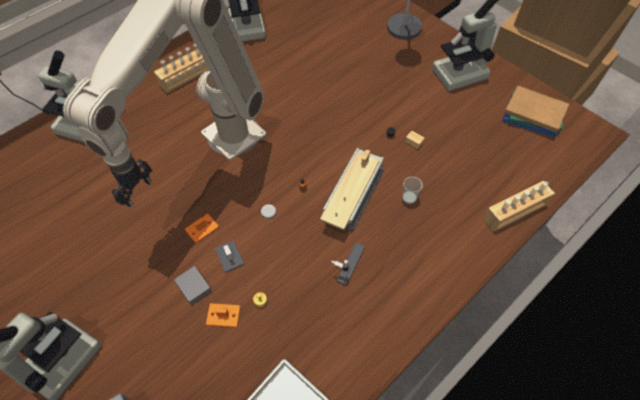

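View pics/wrist0.png

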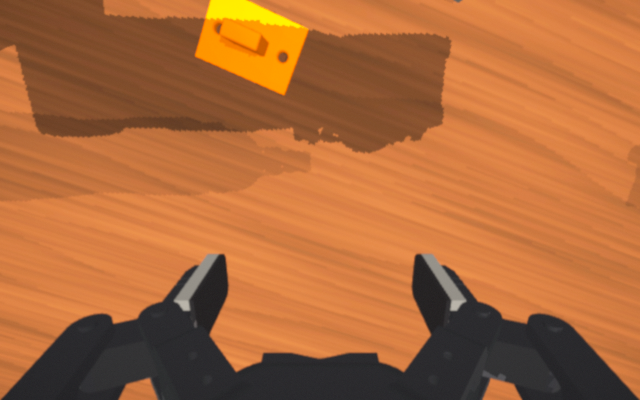

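The things that could be taken for the plate are the dark steel plate at (443,228) with a light grip bar, orange look-alikes at (490,176) and (447,283), and the grey slide box at (499,225). By the description I choose the dark one at (443,228). I'll check it in a crop and measure it coarsely.

```bash
cat > h.py <<'E'
import numpy as np, cv2
from scipy.spatial.transform import Rotation as R
from workcell import sensors, optics, bot
def cam(n):
    o=sensors.get_obs(); c=optics.camera(n)
    if n=='wrist':
        T=np.eye(4);T[:3,:3]=R.from_quat(o['tool_rot']).as_matrix();T[:3,3]=o['eef_pos'];c['pose']=T@c['tool_from_camera']
    c['obs']=o; return c
def ray(c,uv):
    uv=np.atleast_2d(np.array(uv,float)); d=np.c_[(uv[:,0]-c['cx'])/c['fx'],(uv[:,1]-c['cy'])/c['fy']]
    s=d.copy()
    for _ in range(8): s=d/(1+c['k1']*(s**2).sum(1,keepdims=True))
    v=np.c_[s[:,0],-s[:,1],-np.ones(len(s))]@c['pose'][:3,:3].T
    return c['pose'][:3,3],v
def onz(c,uv,z):
    p,v=ray(c,uv); return p+v*((z-p[2])/v[:,2:])
def proj(c,P):
    P=np.atleast_2d(P); q=(P-c['pose'][:3,3])@c['pose'][:3,:3]; s=np.c_[q[:,0],-q[:,1]]/-q[:,2:]
    s=s*(1+c['k1']*(s**2).sum(1,keepdims=True)); return s*[c['fx'],c['fy']]+[c['cx'],c['cy']]
def save(c,n): cv2.imwrite(f'pics/{n}.png',c['pixels'][:,:,::-1])
def crop(c,n,u0,v0,u1,v1,k):
    cv2.imwrite(f'pics/{n}.png',cv2.resize(np.ascontiguousarray(c['pixels'][v0:v1,u0:u1,::-1]),None,fx=k,fy=k,interpolation=cv2.INTER_CUBIC))
E
python3 - <<'E'
from h import *
c=cam('top')
crop(c,'t1',200,90,400,240,4); crop(c,'t2',400,140,540,300,3)
g=c['pixels'].astype(int)
print(onz(c,[[443,228]],.01),onz(c,[[446,227]],.057))
E
```

```text
[[ 0.42620679 -0.35179574  0.01      ]] [[ 0.42479288 -0.34922759  0.057     ]]
```

View pics/t1.png

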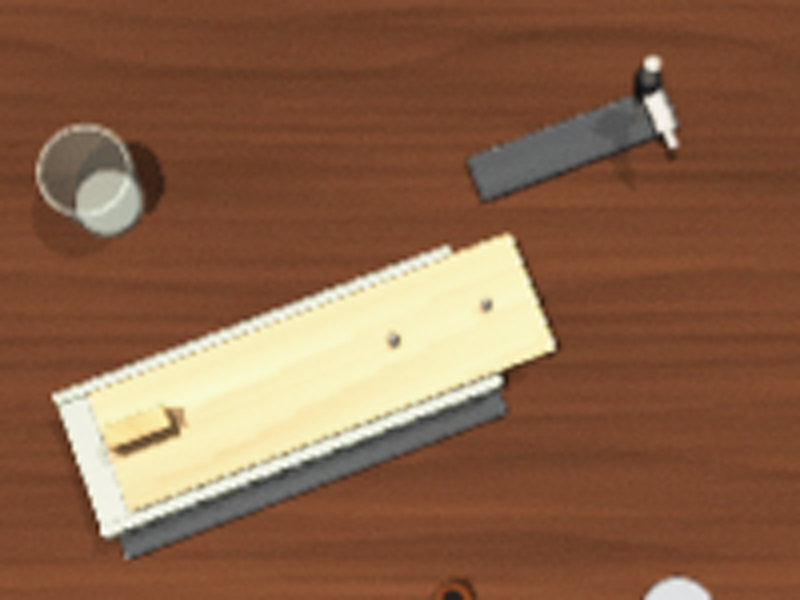

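View pics/t2.png

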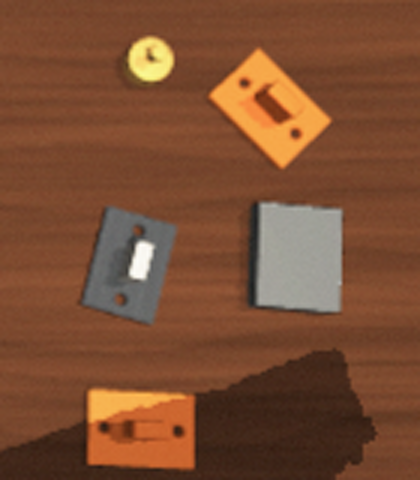

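```bash
python3 - <<'E'
from h import *
c=cam('top')
f=lambda p,o,k:np.array(p,float)/k+o
A=lambda d:np.degrees(np.arctan2(d[1],d[0]))
h=onz(c,[f((137,230),(400,140),3),f((120,300),(400,140),3)],.01);print('holes',h,A(h[0]-h[1]),np.linalg.norm(h[0]-h[1]),h.mean(0))
b=onz(c,[f((142,260),(400,140),3)],.057);print('bar',b)
p=onz(c,[f(q,(200,90),4) for q in[(512,236),(555,350),(130,510),(92,395)]],.082);print('plank corners',p,A(p[0]-p[3]),A(p[1]-p[2]))
print('end',p[:2].mean(0))
q=onz(c,[f((393,341),(200,90),4),f((487,305),(200,90),4)],.098);print('pins',q,A(q[1]-q[0]),np.linalg.norm(q[1]-q[0]))
print('tip',onz(c,[f((676,147),(200,90),4)],.086))
print('pbar',onz(c,[f((137,425),(200,90),4)],.129))
o=sensors.get_obs();print(R.from_quat(o['tool_rot']).as_matrix().round(4))
E
```

```text
holes [[ 0.45939644 -0.36102184  0.01      ]
 [ 0.39134097 -0.34158567  0.01      ]] -15.93897329246241 0.0707764930867825 [ 0.4253687  -0.35130375  0.01      ]
bar [[ 0.42572292 -0.35301886  0.057     ]]
plank corners [[ 0.64644987 -0.01724948  0.082     ]
 [ 0.56351746 -0.04724412  0.082     ]
 [ 0.45116788  0.24994957  0.082     ]
 [ 0.53264528  0.27898049  0.082     ]] -68.98439802314898 -69.29165908790495
end [ 0.60498367 -0.0322468   0.082     ]
pins [[5.67285701e-01 6.62659733e-02 9.80000000e-02]
 [5.92708170e-01 5.27589920e-04 9.80000000e-02]] -68.85742445455344 0.07048288449643016
tip [[ 0.71036705 -0.13492844  0.086     ]]
pbar [[0.50375462 0.23768667 0.129     ]]
[[ 9.398e-01  3.417e-01 -4.000e-04]
 [ 3.417e-01 -9.398e-01  1.000e-03]
 [-0.000e+00 -1.000e-03 -1.000e+00]]
```

Emit:
apply_moves(plan=[0.04, -0.003, 0.015, 0, 0, 0.09, 0.08, -0.006, 0.03, 0, 0, 0.18, 0.12, -0.01, 0.045, 0, 0, 0.27, 0.16, -0.013, 0.06, 0, 0, 0.36, 0.2, -0.016, 0.075, 0, 0, 0.45, 0.24, -0.02, 0.09, 0, 0, 0.54, 0.265, -0.022, 0.097, 0, 0, 0.6, 0.279, -0.023, 0.1, 0, 0, 0.628, 0.279, -0.023, 0.1, 0, 0, 0.628, 0.279, -0.023, 0.1, 0, 0, 0.628], grip=0.045)

```text
clock: 1.08
eef_pos: [0.4255, -0.3522, 0.1307]
tool_rot: [0.99, -0.138, -0.001, -0.0]
ft_force: [0.1, 0.3, -0.2]
grip_width: 0.0454
```

```bash
python3 - <<'E'
from h import *
c=cam('wrist');save(c,'w1');o=c['obs'];print(o['clock'],o['eef_pos'],R.from_quat(o['tool_rot']).as_euler('ZYX',degrees=True),o['ft_force'],np.abs(o['joint_vel']).max())
E
```

```text
1.0833 [ 0.42545262 -0.35222196  0.13068353] [-1.58471880e+01  8.85166336e-02 -1.79991256e+02] [ 0.05464612  0.34055991 -0.19555029] 0.036799226636493904
```

View pics/w1.png

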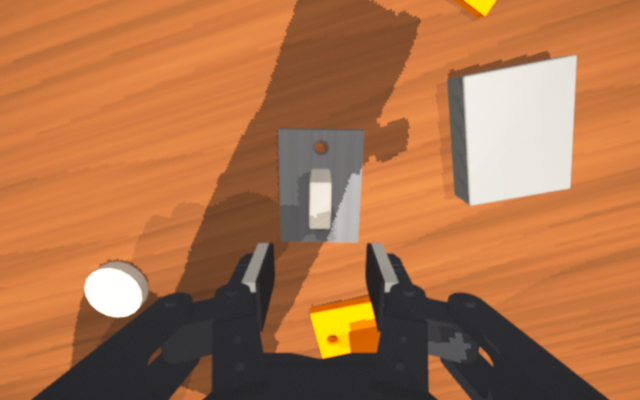

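```bash
python3 - <<'E'
from h import *
c=cam('wrist');crop(c,'w1c',260,110,400,260,5)
E
```

```text
(no output)
```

View pics/w1c.png

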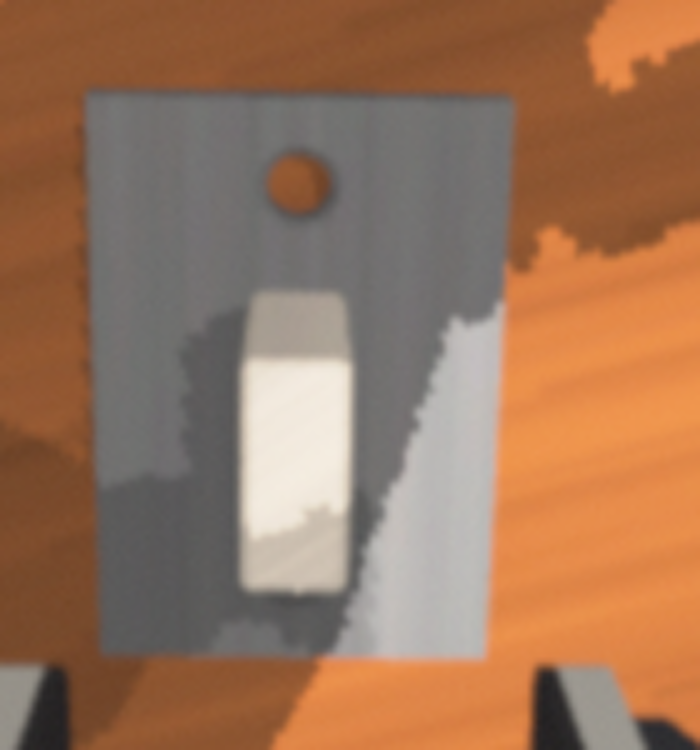

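The close crop shows the dark plate. Its corners are at crop (87,95), (513,98), (485,658) and (102,655), the front hole is at (299,183) and the bar's top is centred at (297,474), so the choice is right.

```bash
python3 - <<'E'
from h import *
c=cam('wrist');o=c['obs'];Rt=R.from_quat(o['tool_rot']).as_matrix()
L=lambda P:(P-o['eef_pos'])@Rt*1000
f=lambda ps:np.array(ps,float)/5+[260,110]-.4
k=L(onz(c,f([(87,95),(513,98),(485,658),(102,655)]),.01));print(k.round(1),k.mean(0))
print('hole',L(onz(c,f([(299,183)]),.01)))
b=L(onz(c,f([(242,357),(352,357),(348,592),(242,592)]),.057));print('bar',b.round(1),b.mean(0))
E
```

```text
[[ 51.5 -34.7 121.5]
 [ 51.   34.5 121.5]
 [-48.7  33.3 121.5]
 [-48.  -36.  121.5]] [  1.47566457  -0.74312033 121.49397243]
hole [[ 37.25467877  -0.3267661  121.48197287]]
bar [[ 19.8  -8.3  74.5]
 [ 19.7   7.1  74.5]
 [-15.8   6.8  74.5]
 [-15.8  -8.7  74.5]] [ 1.95420458 -0.78862348 74.4937889 ]
```

Emit:
apply_moves(plan=[0.0017, -0.0007, 0.03, 0, 0, 0.012, 0.0017, -0.0007, 0.06, 0, 0, 0.012, 0.0017, -0.0007, 0.085, 0, 0, 0.012, 0.0017, -0.0007, 0.1, 0, 0, 0.012, 0.0017, -0.0007, 0.108, 0, 0, 0.012, 0.0017, -0.0007, 0.112, 0, 0, 0.012, 0.0017, -0.0007, 0.112, 0, 0, 0.012, 0.0017, -0.0007, 0.112, 0, 0, 0.012])

```text
clock: 1.9
eef_pos: [0.4274, -0.3537, 0.0205]
tool_rot: [0.989, -0.145, 0.001, 0.001]
ft_force: [-0.0, 0.1, -0.0]
grip_width: 0.0451
```

Emit:
apply_moves(plan=[0, 0, 0, 0, 0, 0, 0, 0, 0, 0, 0, 0, 0, 0, 0, 0, 0, 0, 0, 0, 0, 0, 0, 0, 0, 0, 0, 0, 0, 0, 0, 0, 0, 0, 0, 0, 0, 0, 0, 0, 0, 0], grip=0.0)

```text
clock: 2.48
eef_pos: [0.428, -0.3531, 0.0206]
tool_rot: [0.989, -0.145, 0.001, 0.0]
ft_force: [0.2, 1.7, 6.1]
grip_width: 0.0152
```

```bash
python3 - <<'E'
from h import *
c=cam('wrist');save(c,'w2');o=c['obs'];print(o['clock'],o['eef_pos'],R.from_quat(o['tool_rot']).as_euler('ZYX',degrees=True),o['ft_force'],o['grip_width'])
E
```

```text
2.4833 [ 0.42797208 -0.35311792  0.02063247] [-1.66658748e+01 -1.33473319e-01  1.79965319e+02] [0.21824671 1.65939111 6.0899078 ] 0.015164734971930981
```

View pics/w2.png

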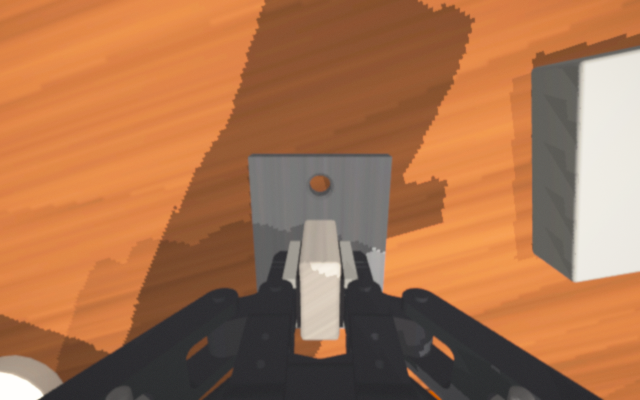

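Emit:
apply_moves(plan=[0, 0, -0.005, 0, 0, 0, 0, 0, -0.015, 0, 0, 0, 0, 0, -0.035, 0, 0, 0, 0, 0, -0.06, 0, 0, 0, 0, 0, -0.09, 0, 0, 0, 0, 0, -0.12, 0, 0, 0, 0, 0, -0.15, 0, 0, 0, 0, 0, -0.17, 0, 0, 0, 0, 0, -0.18, 0, 0, 0, 0, 0, -0.18, 0, 0, 0])

```text
clock: 3.37
eef_pos: [0.4279, -0.3535, 0.2018]
tool_rot: [0.989, -0.145, 0.002, 0.001]
ft_force: [0.8, 0.2, -5.3]
grip_width: 0.0153
```

Emit:
apply_moves(plan=[0, -0.008, 0, 0, 0, 0.02, 0, -0.025, 0, 0, 0, 0.05, 0, -0.05, 0, 0, 0, 0.1, 0, -0.08, 0, 0, 0, 0.16, 0, -0.11, 0, 0, 0, 0.22, -0.001, -0.14, 0, 0, 0, 0.28, -0.002, -0.17, 0, 0, 0, 0.34, -0.003, -0.2, 0, 0, 0, 0.4, -0.004, -0.23, 0, 0, 0, 0.46, -0.005, -0.26, 0, 0, 0, 0.52, -0.006, -0.29, 0, 0, 0, 0.58, -0.007, -0.32, 0, 0, 0, 0.64])

```text
clock: 4.37
eef_pos: [0.35, -0.2971, 0.1972]
tool_rot: [0.928, -0.369, 0.01, -0.04]
ft_force: [0.7, -0.8, -5.8]
grip_width: 0.0154
```

```bash
python3 - <<'E'
from h import *
o=sensors.get_obs();print(o['clock'],o['eef_pos'],o['ft_force'],o['grip_width']);Rt=R.from_quat(o['tool_rot'])
print(R.from_quat(o['tool_rot']).as_euler('ZYX',degrees=True))
print(Rt.as_matrix().T@(np.array([.553,.103,.2])-o['eef_pos']))
E
```

```text
4.3667 [ 0.35001121 -0.29707656  0.19716654] [ 0.66741514 -0.78561646 -5.76737119] 0.015441065394308173
[ -43.33157829    0.59569864 -175.35213014]
[-0.12690992 -0.42901602  0.0333595 ]
```

```bash
python3 - <<'E'
from h import *
o=sensors.get_obs();print(o['joint_pos'].round(3),o['joint_vel'].round(3))
c=cam('wrist');save(c,'w3');o=sensors.get_obs();print(o['clock'],o['eef_pos'],o['joint_pos'].round(3),o['joint_vel'].round(3))
E
```

```text
[-0.757  0.187 -0.157  1.237  0.081  3.141] [-0.514 -0.256 -0.325 -0.053  0.08  -0.001]
4.4167 [ 0.34586141 -0.29757947  0.19695893] [-0.762  0.184 -0.161  1.24   0.077  3.141] [ 0.042  0.018  0.021  0.01   0.028 -0.001]
```

View pics/w3.png

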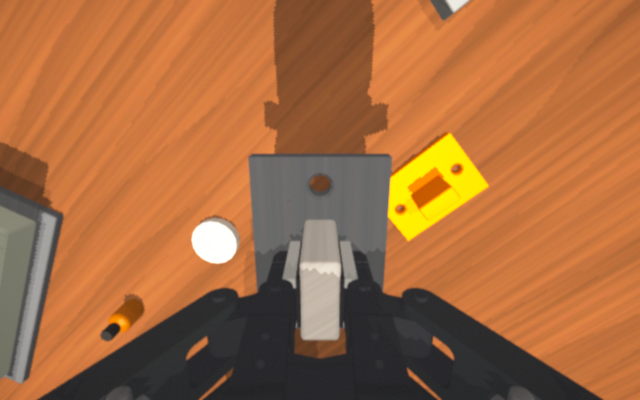

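```bash
cat >> h.py <<'E'
def rel(pos,yaw,o=None,base=None):
    "shift and turn in tool axes from measured pose to (pos, pointing down, tool-x yaw deg)"
    o=o or sensors.get_obs(); R0=R.from_quat(o['tool_rot']) if base is None else base[1]; p0=o['eef_pos'] if base is None else base[0]
    Rt=R.from_euler('ZYX',[yaw,0,180],degrees=True)
    return R0.inv().apply(np.array(pos)-p0),(R0.inv()*Rt).as_rotvec()
E
python3 - <<'E'
from h import *
print(rel([.48,-.16,.2],33)); print(rel([.48,-.16,.2],-30))
E
```

```text
(array([ 0.00223751, -0.19179807,  0.01179042]), array([-0.0747547 , -0.04000962, -1.33663227]))
(array([ 0.00223751, -0.19179807,  0.01179042]), array([-0.0786632 ,  0.00459599, -0.23768476]))
```

Emit:
apply_moves(plan=[0, -0.008, 0.001, -0.007, -0.003, -0.1, 0, -0.024, 0.002, -0.014, -0.007, -0.22, 0, -0.04, 0.003, -0.02, -0.01, -0.34, 0, -0.058, 0.004, -0.026, -0.013, -0.46, 0, -0.076, 0.005, -0.033, -0.017, -0.58, 0, -0.094, 0.006, -0.039, -0.021, -0.7, 0, -0.112, 0.007, -0.046, -0.024, -0.82, 0.001, -0.13, 0.008, -0.053, -0.028, -0.94, 0.001, -0.148, 0.009, -0.059, -0.031, -1.06, 0.002, -0.166, 0.01, -0.066, -0.035, -1.18, 0.002, -0.182, 0.011, -0.072, -0.038, -1.28, 0.002, -0.192, 0.0118, -0.0748, -0.04, -1.337])

```text
clock: 5.42
eef_pos: [0.4849, -0.1569, 0.201]
tool_rot: [0.957, 0.29, 0.002, 0.001]
ft_force: [-0.2, -0.1, -5.4]
grip_width: 0.0153
```

```bash
python3 - <<'E'
from h import *
o=sensors.get_obs();print(o['clock'],o['eef_pos'],o['joint_pos'].round(3),R.from_quat(o['tool_rot']).as_euler('ZYX',degrees=True),o['ft_force'])
print(rel([.607,-.037,.2],111))
E
```

```text
5.4167 [ 0.4849374  -0.15693287  0.20104169] [-3.130e-01  2.710e-01 -3.500e-02  1.260e+00  1.000e-03  2.239e+00] [ 33.73390934  -0.20457515 179.80370073] [-0.22853966 -0.11809381 -5.39437058]
(array([ 0.16810871, -0.03195884,  0.00153245]), array([ 5.29790127e-03, -7.02151576e-04, -1.34855087e+00]))
```

Emit:
apply_moves(plan=[0.012, -0.003, 0, 0, 0, -0.11, 0.03, -0.006, 0, 0, 0, -0.23, 0.048, -0.01, 0, 0, 0, -0.35, 0.066, -0.013, 0, 0, 0, -0.47, 0.084, -0.016, 0, 0, 0, -0.59, 0.102, -0.019, 0, 0, 0, -0.71, 0.12, -0.022, 0, 0, 0, -0.83, 0.136, -0.025, 0, 0, 0, -0.95, 0.15, -0.028, 0, 0, 0, -1.07, 0.16, -0.03, 0, 0, 0, -1.19, 0.166, -0.032, 0, 0, 0, -1.29, 0.168, -0.032, 0.001, 0.004, 0, -1.348])

```text
clock: 6.42
eef_pos: [0.6071, -0.0382, 0.2001]
tool_rot: [0.567, 0.824, -0.0, 0.0]
ft_force: [0.1, 0.0, -5.8]
grip_width: 0.015
```

Emit:
apply_moves(plan=[0, 0, 0, 0, 0, 0, 0, 0, 0, 0, 0, 0, 0, 0, 0, 0, 0, 0, 0, 0, 0, 0, 0, 0])

```text
clock: 6.75
eef_pos: [0.6071, -0.0398, 0.2023]
tool_rot: [0.57, 0.822, 0.0, 0.002]
ft_force: [0.4, 0.1, -5.3]
grip_width: 0.0151
```

```bash
python3 - <<'E'
from h import *
c=cam('wrist');save(c,'w4');o=c['obs'];print(o['clock'],o['eef_pos'],R.from_quat(o['tool_rot']).as_euler('ZYX',degrees=True),o['ft_force'],np.abs(o['joint_vel']).max())
np.save('w4.npy',c['pixels']);np.save('w4o.npy',np.r_[o['eef_pos'],o['tool_rot']])
E
```

```text
6.75 [ 0.60714763 -0.03980611  0.20226811] [1.10556665e+02 1.39647535e-01 1.79851174e+02] [ 0.36040147  0.14850708 -5.34378156] 0.009604307996176587
```

View pics/w4.png

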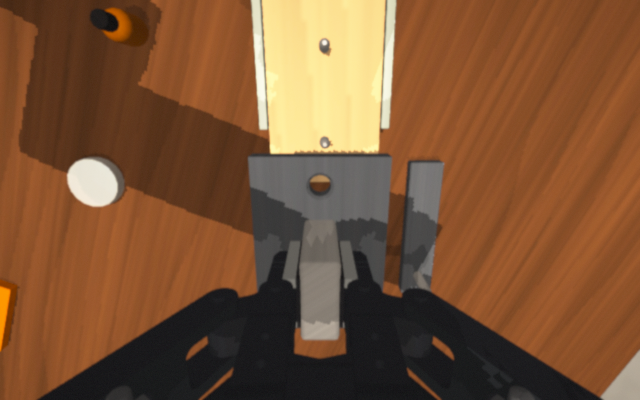

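The wrist picture shows the plate held, with its front hole at (320,184). The plank pins are at (324,45) and (325,143).

```bash
python3 - <<'E'
from h import *
c={'pixels':np.load('w4.npy')}
crop(c,'w4a',240,20,400,200,4)
print([sensors.get_obs()['grip_width'] for _ in range(2)])
E
```

```text
[0.015341687366919862, 0.015341687366919862]
```

View pics/w4a.png

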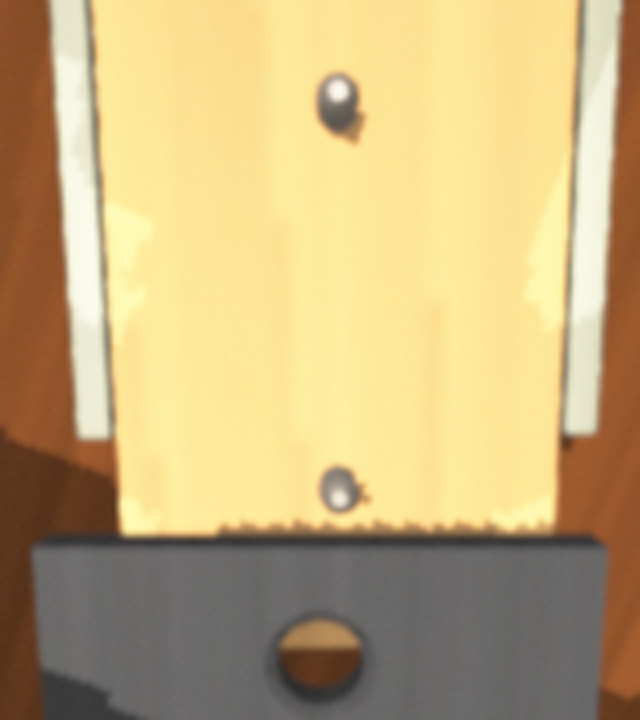

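```bash
python3 - <<'E'
from h import *
c=optics.camera('wrist');s=np.load('w4o.npy');T=np.eye(4);R0=R.from_quat(s[3:]);T[:3,:3]=R0.as_matrix();T[:3,3]=s[:3];c['pose']=T@c['tool_from_camera']
L=lambda P:((P-s[:3])@R0.as_matrix()*1000).round(2)
f=lambda ps:np.array(ps,float)/4+[240,20]-.4
print('base',L(onz(c,f([(337,111),(338,487)]),.082)))
print('tip',L(onz(c,f([(339.5,91),(341,500)]),.104)))
print('plank edges',L(onz(c,f([(98,100),(116,430),(576,100),(560,430)]),.082)))
zt=s[2]-.0106
print('hole',L(onz(c,f([(319.5,660)]),zt)),'edge',L(onz(c,f([(33,547),(606,547)]),zt)),)
E
```

```text
base [[112.97   2.56 120.  ]
 [ 42.79   3.03 120.17]]
tip [[113.05   2.74  98.  ]
 [ 43.21   3.33  98.17]]
plank edges [[114.86 -42.23 119.88]
 [ 54.23 -41.78 120.03]
 [114.86  47.36 120.11]
 [ 54.2   47.77 120.26]]
hole [[35.73 -0.55 10.51]] edge [[ 49.83 -35.01  10.39]
 [ 49.8   33.95  10.57]]
```

Emit:
apply_moves(plan=[0.008, 0.0005, 0.004, 0, 0, -0.001, 0.024, 0.001, 0.015, 0, 0, -0.003, 0.042, 0.002, 0.03, 0, 0, -0.005, 0.058, 0.003, 0.042, 0, 0, -0.007, 0.07, 0.0034, 0.052, 0, 0, -0.007, 0.0765, 0.0034, 0.058, 0, 0, -0.007, 0.0776, 0.0034, 0.06, 0, 0, -0.007, 0.0776, 0.0034, 0.06, 0, 0, -0.007, 0.0776, 0.0034, 0.06, 0, 0, -0.007, 0.0776, 0.0034, 0.06, 0, 0, -0.007])

```text
clock: 7.68
eef_pos: [0.5848, 0.0336, 0.1437]
tool_rot: [0.567, 0.824, 0.001, 0.003]
ft_force: [-0.5, 0.8, -6.4]
grip_width: 0.0152
```

```bash
python3 - <<'E'
from h import *
s=np.load('w4o.npy');R0=R.from_quat(s[3:])
for i in range(2):
    c=cam('wrist');o=c['obs'];print(o['clock'],o['eef_pos'],(R0.inv().apply(o['eef_pos']-s[:3])*1000).round(2),(R0.inv()*R.from_quat(o['tool_rot'])).as_rotvec().round(4),o['ft_force'],np.abs(o['joint_vel']).max())
save(c,'w5')
E
```

```text
7.6833 [0.58483155 0.03357827 0.14371858] [76.69  4.72 58.38] [-0.0033 -0.0015 -0.0074] [-0.52481245  0.84994435 -6.42788838] 0.0026517097374858366
7.7333 [0.58476652 0.03353642 0.14372345] [76.67  4.65 58.37] [-0.0033 -0.0014 -0.0073] [-0.59016134 -0.77862685 -5.18673296] 0.004219720255915684
```

View pics/w5.png

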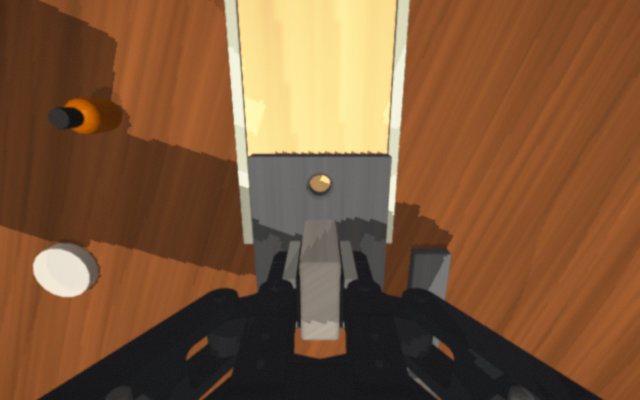

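```bash
python3 - <<'E'
from h import *
c=cam('wrist');crop(c,'w5a',220,20,420,200,4);o=c['obs'];Rt=R.from_quat(o['tool_rot']).as_matrix()
np.save('w5.npy',c['pixels'])
crop(c,'w5b',300,165,340,205,14)
E
```

```text
(no output)
```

View pics/w5a.png

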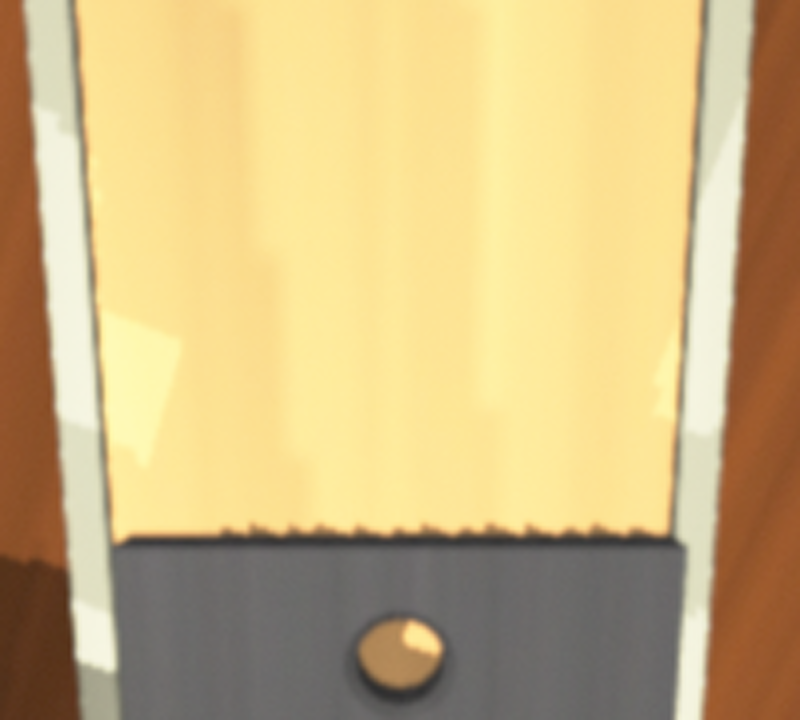

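View pics/w5b.png

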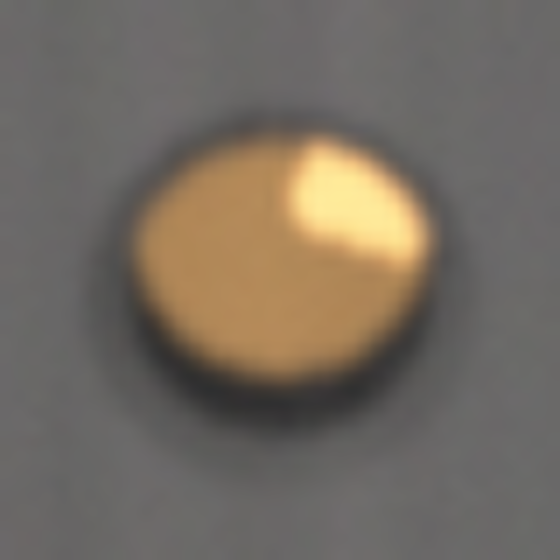

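```bash
python3 - <<'E'
from h import *
c=cam('wrist');o=c['obs'];R0=R.from_quat(o['tool_rot'])
L=lambda P:((P-o['eef_pos'])@R0.as_matrix()*1000).round(2)
f=lambda ps:np.array(ps,float)/4+[220,20]-.4
e=L(onz(c,f([(89,200),(110,500),(693,200),(673,500)]),.082));print(e,e.mean(0))
print('hole',L(onz(c,f([(401,658)]),o['eef_pos'][2]-.0106)),'edge',L(onz(c,f([(112,545),(685,545)]),o['eef_pos'][2]-.0106)),o['eef_pos'])
E
```

```text
[[ 92.73 -46.64  60.85]
 [ 48.4  -46.57  61.  ]
 [ 92.74  42.96  61.32]
 [ 48.34  42.84  61.47]] [70.5525 -1.8525 61.16  ]
hole [[36.   -0.36 10.47]] edge [[ 50.1  -35.08  10.24]
 [ 50.04  33.83  10.6 ]] [0.58451023 0.03360973 0.14341932]
```

Emit:
apply_moves(plan=[0.0008, -0.0013, 0.004, 0, 0, 0, 0.0008, -0.0013, 0.008, 0, 0, 0, 0.0008, -0.0013, 0.012, 0, 0, 0, 0.0008, -0.0013, 0.012, 0, 0, 0, 0.0008, -0.0013, 0.012, 0, 0, 0])

```text
clock: 8.3
eef_pos: [0.5819, 0.0345, 0.13]
tool_rot: [0.566, 0.824, 0.0, 0.002]
ft_force: [0.5, 0.9, -5.9]
grip_width: 0.0156
```

```bash
python3 - <<'E'
from h import *
s=np.load('w4o.npy');R0=R.from_quat(s[3:])
c=cam('wrist');o=c['obs'];print(o['clock'],o['eef_pos'],(R0.inv().apply(o['eef_pos']-s[:3])*1000).round(2),(R0.inv()*R.from_quat(o['tool_rot'])).as_rotvec().round(4),R.from_quat(o['tool_rot']).as_euler('ZYX',degrees=True),o['ft_force'],o['ft_torque'])
save(c,'w6');crop(c,'w6a',220,20,420,200,4)
E
```

```text
8.3 [0.58190505 0.03448121 0.1300191 ] [78.6   2.26 72.06] [ 0.0001 -0.0001 -0.0084] [1.11039612e+02 1.48431196e-01 1.79856633e+02] [ 0.51722476  0.91290849 -5.85706964] [-0.0414305   0.02204392 -0.03041362]
```

View pics/w6a.png

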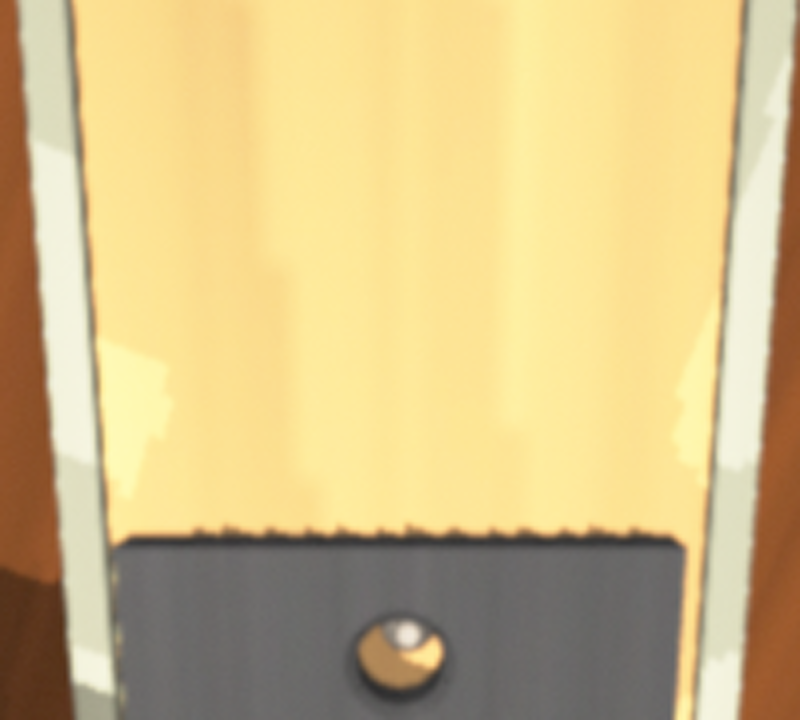

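```bash
python3 - <<'E'
from h import *
c=cam('wrist');o=c['obs'];R0=R.from_quat(o['tool_rot'])
L=lambda P:((P-o['eef_pos'])@R0.as_matrix()*1000).round(2)
f=lambda ps:np.array(ps,float)/4+[220,20]-.4
e=L(onz(c,f([(84,200),(107,500),(734,200),(706,500)]),.082));print(e,e.mean(0))
print('pin',L(onz(c,f([(407,633)]),.104)));print('hole top',L(onz(c,f([(401,658)]),o['eef_pos'][2]-.0106)),o['eef_pos'],o['clock'])
save(c,'w7');crop(c,'w7a',290,155,350,205,12)
E
```

```text
[[ 91.71 -44.39  48.02]
 [ 50.2  -44.07  48.14]
 [ 91.71  45.89  48.32]
 [ 50.16  44.98  48.44]] [70.945   0.6025 48.23  ]
pin [[35.26  0.45 26.33]]
hole top [[35.99 -0.36 10.5 ]] [0.58225389 0.03450761 0.13043025] 8.35
```

View pics/w7a.png

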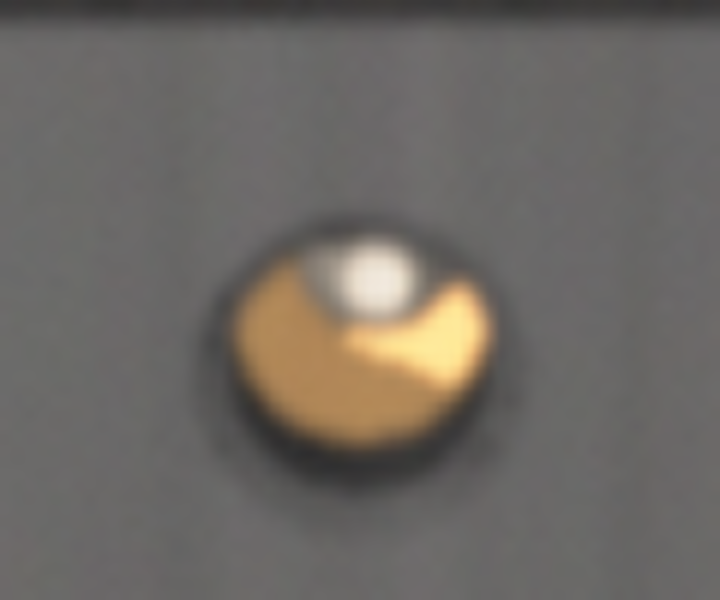

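Emit:
apply_moves(plan=[-0.0004, 0.0005, 0.001, 0, 0, 0, -0.0007, 0.001, 0.002, 0, 0, 0, -0.0007, 0.001, 0.003, 0, 0, 0, -0.0007, 0.001, 0.003, 0, 0, 0, -0.0007, 0.001, 0.003, 0, 0, 0, -0.0007, 0.001, 0.003, 0, 0, 0])

```text
clock: 8.9
eef_pos: [0.5836, 0.0342, 0.1277]
tool_rot: [0.566, 0.824, 0.001, 0.002]
ft_force: [-1.0, 0.2, -4.7]
grip_width: 0.0156
```

```bash
cat > chk.py <<'E'
from h import *
import sys
s=np.load('w4o.npy');R0=R.from_quat(s[3:])
c=cam('wrist');o=c['obs'];print(o['clock'],o['eef_pos'],(R0.inv().apply(o['eef_pos']-s[:3])*1000).round(2),(R0.inv()*R.from_quat(o['tool_rot'])).as_rotvec().round(4),o['ft_force'].round(1),o['ft_torque'].round(3),o['grip_width'])
save(c,sys.argv[1]);crop(c,sys.argv[1]+'a',290,155,350,205,10)
E
python3 chk.py w8
```

```text
8.9 [0.58361062 0.03420329 0.12774425] [77.74  3.76 74.34] [-0.0013 -0.0006 -0.0084] [-1.   0.2 -4.7] [ 0.047  0.058 -0.001] 0.01557276064538319
```

View pics/w8a.png

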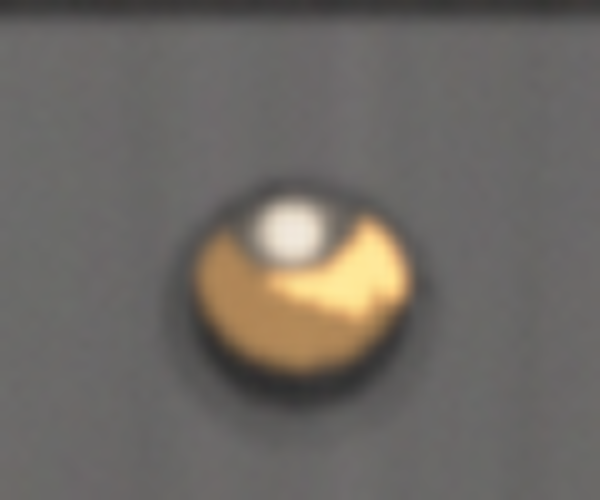

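Emit:
apply_moves(plan=[0, -0.0003, 0.001, 0, 0, 0, 0, -0.0004, 0.0025, 0, 0, 0, 0, -0.0004, 0.004, 0, 0, 0, 0, -0.0004, 0.0055, 0, 0, 0, 0, -0.0004, 0.006, 0, 0, 0, 0, -0.0004, 0.006, 0, 0, 0])

```text
clock: 9.45
eef_pos: [0.5831, 0.034, 0.1214]
tool_rot: [0.566, 0.824, 0.001, 0.002]
ft_force: [0.5, 0.4, -5.0]
grip_width: 0.0152
```

```bash
python3 chk.py w9
```

```text
9.45 [0.58305922 0.03402945 0.12140903] [77.79  3.16 80.68] [-0.0008 -0.0003 -0.0084] [ 0.5  0.4 -5. ] [-0.016  0.02  -0.005] 0.015200219873487531
```

View pics/w9a.png

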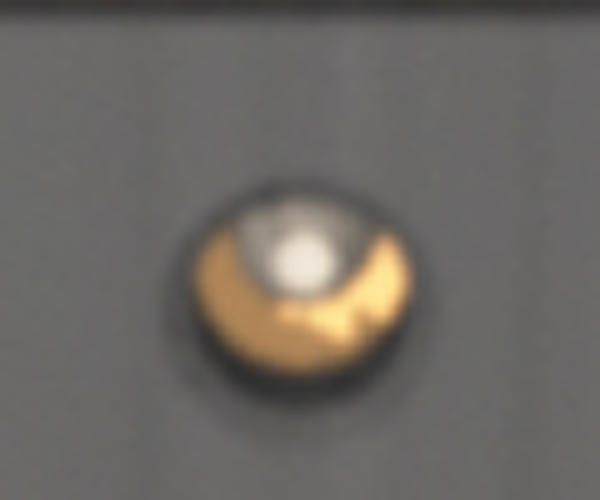

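Emit:
apply_moves(plan=[0, 0, 0.001, 0, 0, 0, 0, 0, 0.003, 0, 0, 0, 0, 0, 0.005, 0, 0, 0, 0, 0, 0.007, 0, 0, 0, 0, 0, 0.009, 0, 0, 0, 0, 0, 0.01, 0, 0, 0, 0, 0, 0.01, 0, 0, 0])

```text
clock: 10.08
eef_pos: [0.583, 0.034, 0.1113]
tool_rot: [0.566, 0.824, 0.001, 0.002]
ft_force: [0.7, 0.1, -6.0]
grip_width: 0.0157
```

```bash
python3 chk.py w10
```

```text
10.0833 [0.58303401 0.0340349  0.11129026] [77.83  3.11 90.8 ] [-0.0006 -0.0003 -0.0084] [ 0.7  0.1 -6. ] [0.005 0.033 0.011] 0.015732403034963798
```

View pics/w10.png

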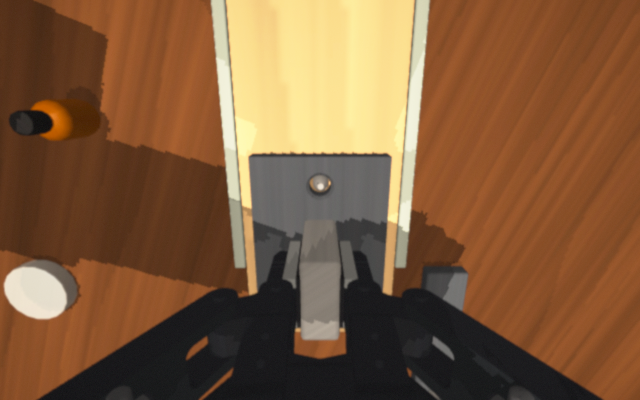

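Emit:
apply_moves(plan=[0, 0, 0.001, 0, 0, 0, 0, 0, 0.0025, 0, 0, 0, 0, 0, 0.004, 0, 0, 0, 0, 0, 0.0055, 0, 0, 0, 0, 0, 0.0065, 0, 0, 0, 0, 0, 0.007, 0, 0, 0, 0, 0, 0.007, 0, 0, 0])

```text
clock: 10.72
eef_pos: [0.5832, 0.034, 0.1045]
tool_rot: [0.566, 0.824, 0.001, 0.002]
ft_force: [-0.7, -0.2, -5.3]
grip_width: 0.0154
```

Emit:
apply_moves(plan=[0, 0, 0.0005, 0, 0, 0, 0, 0, 0.001, 0, 0, 0, 0, 0, 0.001, 0, 0, 0])

```text
clock: 10.97
eef_pos: [0.5833, 0.034, 0.1037]
tool_rot: [0.566, 0.824, 0.001, 0.002]
ft_force: [-1.0, 0.6, -5.4]
grip_width: 0.0153
```

Emit:
apply_moves(plan=[0, 0, 0.0005, 0, 0, 0, 0, 0, 0.001, 0, 0, 0, 0, 0, 0.001, 0, 0, 0])

```text
clock: 11.22
eef_pos: [0.5835, 0.034, 0.103]
tool_rot: [0.566, 0.824, 0.001, 0.002]
ft_force: [-0.4, 0.2, -4.1]
grip_width: 0.0153
```

```bash
python3 chk.py w11
```

```text
11.2167 [0.58348687 0.03402972 0.10295833] [77.68  3.51 99.13] [-0.0017 -0.0006 -0.0084] [-0.4  0.2 -4.1] [-0.024  0.047  0.014] 0.015284418790604022
```

View pics/w11.png

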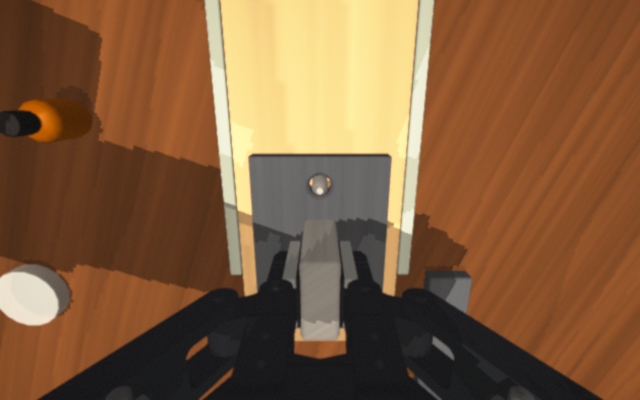

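Emit:
apply_moves(plan=[0, 0, 0.0005, 0, 0, 0, 0, 0, 0.001, 0, 0, 0, 0, 0, 0.001, 0, 0, 0])

```text
clock: 11.52
eef_pos: [0.5836, 0.034, 0.1028]
tool_rot: [0.566, 0.824, 0.001, 0.003]
ft_force: [-1.1, -0.6, 2.3]
grip_width: 0.0151
```

Emit:
apply_moves(plan=[0, 0, 0.0005, 0, 0, 0, 0, 0, 0.001, 0, 0, 0, 0, 0, 0.001, 0, 0, 0])

```text
clock: 11.77
eef_pos: [0.5837, 0.0339, 0.1027]
tool_rot: [0.566, 0.824, 0.001, 0.003]
ft_force: [-2.8, -1.2, 8.9]
grip_width: 0.0152
```

Emit:
apply_moves(plan=[0, 0, -0.001, 0, 0, 0, 0, 0, -0.001, 0, 0, 0])

```text
clock: 11.93
eef_pos: [0.5837, 0.034, 0.1027]
tool_rot: [0.566, 0.824, 0.001, 0.003]
ft_force: [-1.9, -1.4, 6.2]
grip_width: 0.0152
```

Emit:
apply_moves(plan=[0, 0, 0, 0, 0, 0, 0, 0, 0, 0, 0, 0, 0, 0, 0, 0, 0, 0, 0, 0, 0, 0, 0, 0, 0, 0, 0, 0, 0, 0], grip=0.045)

```text
clock: 12.35
eef_pos: [0.5835, 0.0341, 0.1016]
tool_rot: [0.566, 0.824, 0.001, 0.002]
ft_force: [-0.5, 0.5, 0.3]
grip_width: 0.0448
```

```bash
python3 chk.py w12
```

```text
12.35 [0.58353346 0.03406935 0.10155525] [ 77.71   3.57 100.53] [-0.0014 -0.0006 -0.0085] [-0.5  0.5  0.3] [0.031 0.003 0.031] 0.044801388107995894
```

View pics/w12.png

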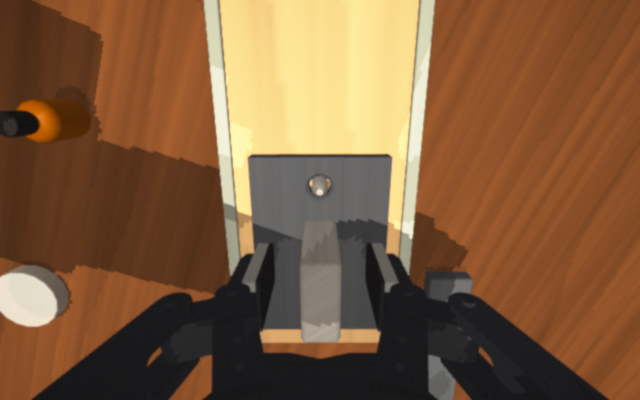

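Emit:
apply_moves(plan=[0, 0, -0.008, 0, 0, 0, 0, 0, -0.025, 0, 0, 0, 0, 0, -0.05, 0, 0, 0, 0, 0, -0.08, 0, 0, 0, 0.01, 0, -0.1, 0, 0, 0, 0.035, 0, -0.108, 0, 0, 0, 0.07, 0, -0.108, 0, 0, 0, 0.105, 0, -0.108, 0, 0, 0, 0.14, 0, -0.108, 0, 0, 0, 0.175, 0, -0.108, 0, 0, 0, 0.205, 0, -0.108, 0, 0, 0, 0.22, 0, -0.108, 0, 0, 0])

```text
clock: 13.4
eef_pos: [0.5025, 0.2427, 0.2099]
tool_rot: [0.565, 0.825, 0.001, 0.002]
ft_force: [-0.0, -0.8, 0.5]
grip_width: 0.045
```

Emit:
apply_moves(plan=[0, 0, 0, 0, 0, 0, 0, 0, 0, 0, 0, 0, 0, 0, 0, 0, 0, 0, 0, 0, 0, 0, 0, 0])

```text
clock: 13.73
eef_pos: [0.5044, 0.2385, 0.2093]
tool_rot: [0.567, 0.824, 0.001, 0.003]
ft_force: [0.5, 0.5, -0.4]
grip_width: 0.0449
```

```bash
python3 - <<'E'
from h import *
c=cam('wrist');save(c,'w13');o=c['obs'];print(o['clock'],o['eef_pos'],R.from_quat(o['tool_rot']).as_euler('ZYX',degrees=True))
np.save('w13o.npy',np.r_[o['eef_pos'],o['tool_rot']]);crop(c,'w13a',230,80,410,260,4)
t=cam('top');save(t,'t13');crop(t,'t13a',200,90,400,240,4);s=cam('scene');crop(s,'s13',300,120,420,290,4);crop(s,'s13p',310,160,410,240,8)
E
```

```text
13.7333 [0.50436255 0.23853856 0.20929983] [110.95132167   0.18766913 179.76269181]
```

View pics/w13a.png

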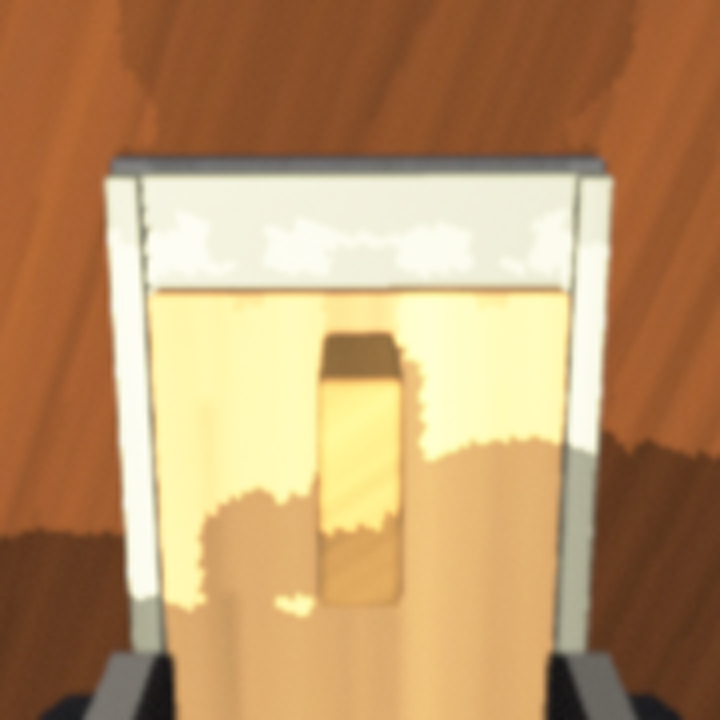

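View pics/t13a.png

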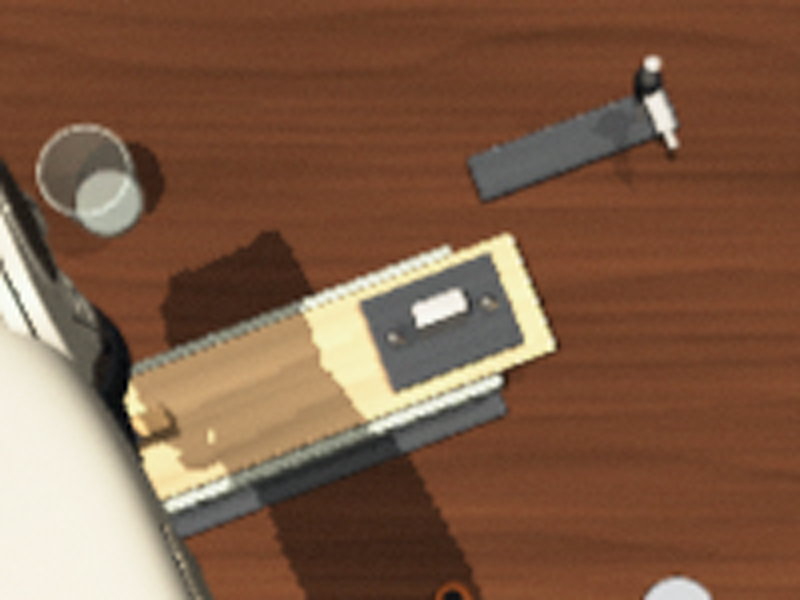

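View pics/s13.png

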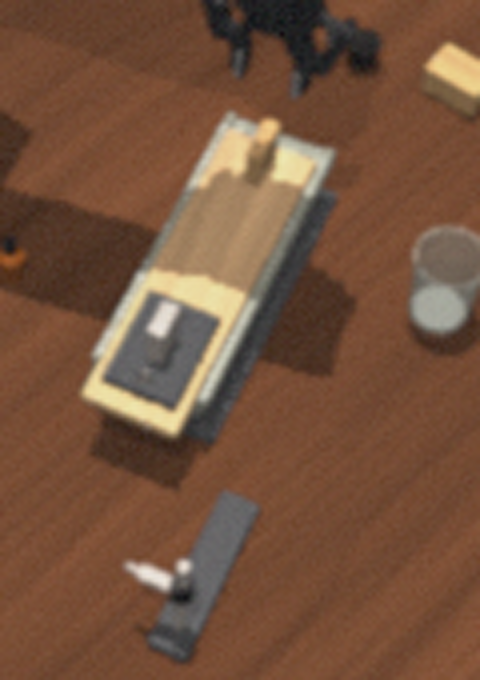

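```bash
python3 - <<'E'
from h import *
c=optics.camera('wrist');s=np.load('w13o.npy');T=np.eye(4);R0=R.from_quat(s[3:]);T[:3,:3]=R0.as_matrix();T[:3,3]=s[:3];c['pose']=T@c['tool_from_camera']
L=lambda P:((P-s[:3])@R0.as_matrix()*1000).round(2)
f=lambda ps:np.array(ps,float)/4+[230,80]-.4
b=L(onz(c,f([(319,379),(402,379),(402,605),(317,605)]),.129));print(b,b.mean(0))
print('plank',L(onz(c,f([(152,291),(568,290),(172,640),(554,640)]),.082)))
t=cam('top');crop(t,'t14a',315,100,385,190,8);sc=cam('scene');crop(sc,'s14',310,200,370,285,8)
E
```

```text
[[ 24.55  -7.91  80.19]
 [ 24.54   6.91  80.25]
 [-19.26   7.34  80.39]
 [-19.24  -8.73  80.33]] [ 2.6475 -0.5975 80.29  ]
plank [[ 32.65 -44.74 127.01]
 [ 32.81  43.45 127.37]
 [-48.32 -44.12 127.28]
 [-48.45  44.19 127.64]]
```

View pics/t14a.png

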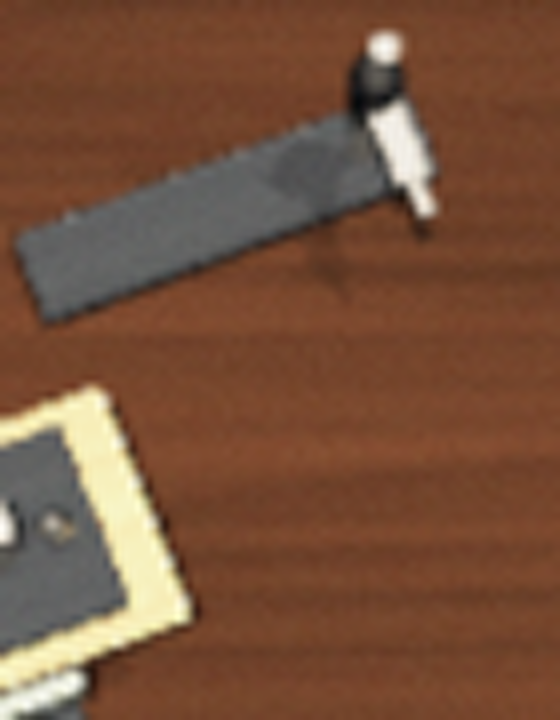

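View pics/s14.png

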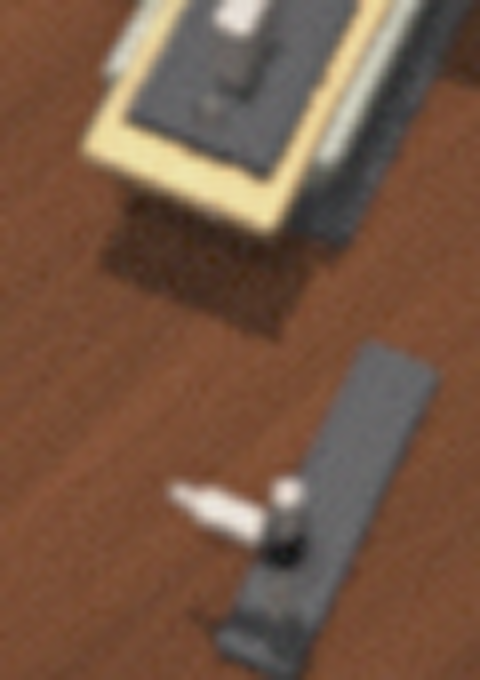

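```bash
cat > mk.py <<'E'
from h import *
def go(t,tt,te,s,st,se,yaw=-68.9):
    u=np.array([np.cos(np.radians(yaw)),np.sin(np.radians(yaw)),0]);
    for n,c,a,b in (('top',t,tt,te),('scene',s,st,se)):
        T=onz(c,[a],.086)[0];E=onz(c,b,.082);d=E[1]-E[0]
        print(n,'tip',T.round(4),'end',E.round(4).tolist(),'len',np.linalg.norm(d).round(4),'edge yaw',np.degrees(np.arctan2(d[1],d[0])).round(2),'short mm',((T-E)@u*1000).round(1),((T-E.mean(0))@u*1000).round(1), 'lat', (np.cross(u,T-E.mean(0))[2]*1000).round(1))
E
python3 - <<'E'
from mk import *
t=cam('top');s=cam('scene')
f=lambda p,o:np.array(p,float)/8+o-.45
go(t,f((432,214),(315,100)),f([(101,388),(193,618)],(315,100)),s,f((168,488),(310,200)),f([(87,142),(274,224)],(310,200)))
E
```

```text
top tip [ 0.7117 -0.1337  0.086 ] end [[0.6492, -0.0149, 0.082], [0.5655, -0.047, 0.082]] len 0.0897 edge yaw -159.0 short mm [133.3 133.4] 133.4 lat 60.4
scene tip [ 0.7072 -0.1303  0.086 ] end [[0.5628, -0.0404, 0.082], [0.6476, -0.0097, 0.082]] len 0.0901 edge yaw 19.88 short mm [135.8 133.9] 134.9 lat 57.2
```

Emit:
apply_moves(plan=[0.001, -0.0006, 0.01, 0, 0, -0.006, 0.0026, -0.0006, 0.035, 0, 0, -0.006, 0.0026, -0.0006, 0.065, 0, 0, -0.006, 0.0026, -0.0006, 0.09, 0, 0, -0.006, 0.0026, -0.0006, 0.107, 0, 0, -0.006, 0.0026, -0.0006, 0.115, 0, 0, -0.006, 0.0026, -0.0006, 0.118, 0, 0, -0.006, 0.0026, -0.0006, 0.118, 0, 0, -0.006, 0.0026, -0.0006, 0.118, 0, 0, -0.006])

```text
clock: 14.88
eef_pos: [0.5037, 0.2419, 0.092]
tool_rot: [0.564, 0.826, 0.002, 0.003]
ft_force: [-0.0, -0.2, -0.7]
grip_width: 0.0451
```

```bash
python3 - <<'E'
from h import *
c=cam('wrist');save(c,'w15');o=c['obs'];print(o['clock'],o['eef_pos'],R.from_quat(o['tool_rot']).as_euler('ZYX',degrees=True),o['ft_force'])
print(rel([0.5034,.2408,.0910],111.2))
E
```

```text
14.8833 [0.50370716 0.24193691 0.09202041] [1.11387116e+02 1.66107224e-01 1.79672612e+02] [-5.40128092e-04 -2.26481407e-01 -6.74805450e-01]
(array([-0.00097986, -0.00102088,  0.00142054]), array([0.00662001, 0.00280843, 0.00322562]))
```

View pics/w15.png

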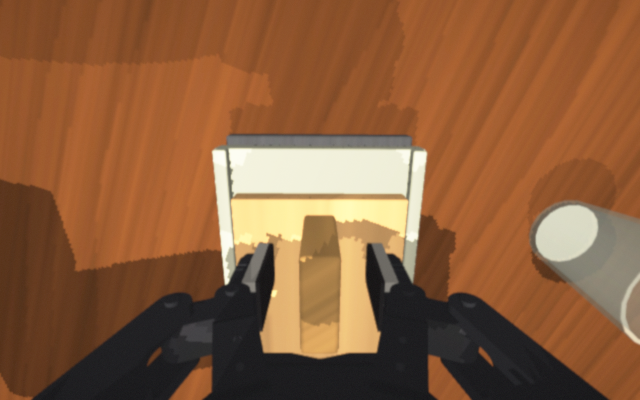

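Emit:
apply_moves(plan=[-0.0005, -0.0002, 0.0005, 0.006, 0.003, 0.002, -0.0005, -0.0002, 0.0005, 0.006, 0.003, 0.002, -0.0005, -0.0002, 0.0005, 0.006, 0.003, 0.002])

```text
clock: 15.18
eef_pos: [0.5036, 0.2412, 0.0914]
tool_rot: [0.565, 0.825, -0.0, -0.0]
ft_force: [0.1, 0.2, -0.4]
grip_width: 0.0448
```

Emit:
apply_moves(plan=[0, 0, 0, 0, 0, 0, 0, 0, 0, 0, 0, 0, 0, 0, 0, 0, 0, 0, 0, 0, 0, 0, 0, 0, 0, 0, 0, 0, 0, 0, 0, 0, 0, 0, 0, 0], grip=0.0)

```text
clock: 15.68
eef_pos: [0.5031, 0.2411, 0.0909]
tool_rot: [0.565, 0.825, -0.001, -0.0]
ft_force: [-1.6, -0.5, 2.9]
grip_width: 0.0149
```

```bash
python3 - <<'E'
from h import *
c=cam('wrist');save(c,'w16');o=c['obs'];print(o['clock'],o['eef_pos'],R.from_quat(o['tool_rot']).as_euler('ZYX',degrees=True),o['ft_force'],o['ft_torque'],o['grip_width'])
E
```

```text
15.6833 [0.5031311  0.24108495 0.09088433] [ 1.11260507e+02 -6.64148800e-05 -1.79913279e+02] [-1.55368037 -0.45493313  2.93120016] [-0.03030799 -0.06405025 -0.08471259] 0.014862969509798036
```

Emit:
apply_moves(plan=[0, 0, 0.001, 0, 0, 0, -0.003, 0, 0.0015, 0, 0, 0, -0.009, 0, 0.0015, 0, 0, 0, -0.016, 0, 0.0015, 0, 0, 0, -0.023, 0, 0.0015, 0, 0, 0, -0.03, 0, 0.0015, 0, 0, 0, -0.037, 0, 0.0015, 0, 0, 0, -0.044, 0, 0.0015, 0, 0, 0, -0.051, 0, 0.0015, 0, 0, 0, -0.057, 0, 0.0015, 0, 0, 0, -0.06, 0, 0.0015, 0, 0, 0, -0.06, 0, 0.0015, 0, 0, 0])

```text
clock: 16.73
eef_pos: [0.5257, 0.1867, 0.0909]
tool_rot: [0.564, 0.826, 0.001, -0.001]
ft_force: [-1.1, 3.2, 7.8]
grip_width: 0.0153
```

```bash
python3 - <<'E'
from h import *
c=cam('wrist');save(c,'w17');o=c['obs'];print(o['clock'],o['eef_pos'],R.from_quat(o['tool_rot']).as_euler('ZYX',degrees=True),o['ft_force'],o['ft_torque'],o['grip_width'])
t=cam('top');crop(t,'t17',200,90,400,240,4)
E
```

```text
16.7333 [0.525707   0.18667555 0.09087691] [ 1.11320326e+02 -1.47042256e-01  1.79903098e+02] [-1.13685141  3.19874603  7.79652665] [0.4065863  0.44710185 0.01942399] 0.015341512941625002
```

View pics/t17.png

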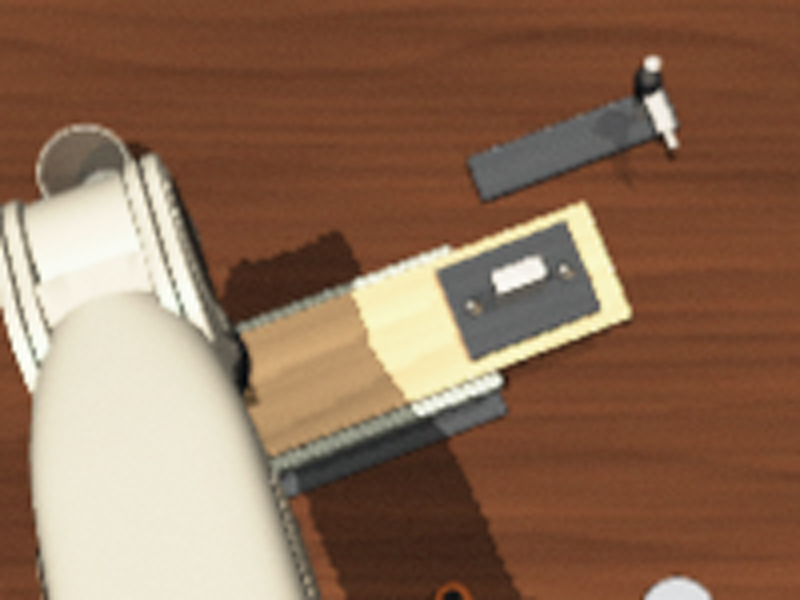

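View pics/w17.png

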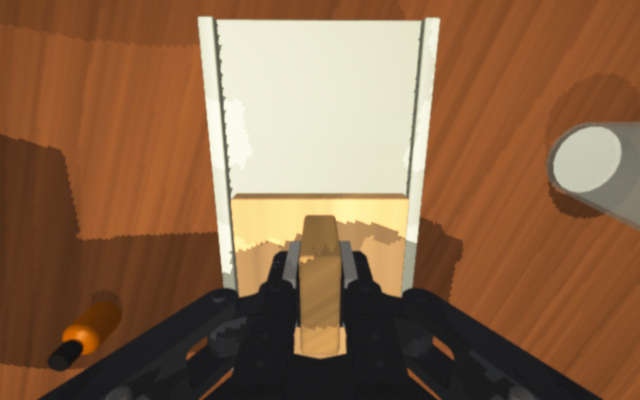

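Emit:
apply_moves(plan=[-0.003, 0, 0.0003, 0, 0, 0, -0.009, 0, 0.0005, 0, 0, 0, -0.016, 0, 0.0006, 0, 0, 0, -0.023, 0, 0.0006, 0, 0, 0, -0.03, 0, 0.0007, 0, 0, 0, -0.037, 0, 0.0008, 0, 0, 0, -0.043, 0, 0.0009, 0, 0, 0, -0.049, 0, 0.001, 0, 0, 0, -0.055, 0, 0.001, 0, 0, 0, -0.059, 0, 0.001, 0, 0, 0, -0.06, 0, 0.001, 0, 0, 0, -0.06, 0, 0.001, 0, 0, 0])

```text
clock: 17.83
eef_pos: [0.5477, 0.1317, 0.0909]
tool_rot: [0.564, 0.826, 0.002, -0.001]
ft_force: [-2.0, 6.0, 13.1]
grip_width: 0.0153
```

```bash
python3 - <<'E'
from h import *
c=cam('wrist');save(c,'w18');o=c['obs'];print(o['clock'],o['eef_pos'],R.from_quat(o['tool_rot']).as_euler('ZYX',degrees=True),o['ft_force'],o['ft_torque'],o['grip_width'])
t=cam('top');crop(t,'t18',330,95,400,165,8);s=cam('scene');crop(s,'s18',305,205,375,285,7)
E
```

```text
17.8333 [0.54767562 0.13166372 0.09086218] [111.34255314  -0.19742878 179.81785529] [-2.02396443  6.04586912 13.07565404] [ 0.70443714  0.95400656 -0.19823245] 0.01525557310562338
```

View pics/t18.png

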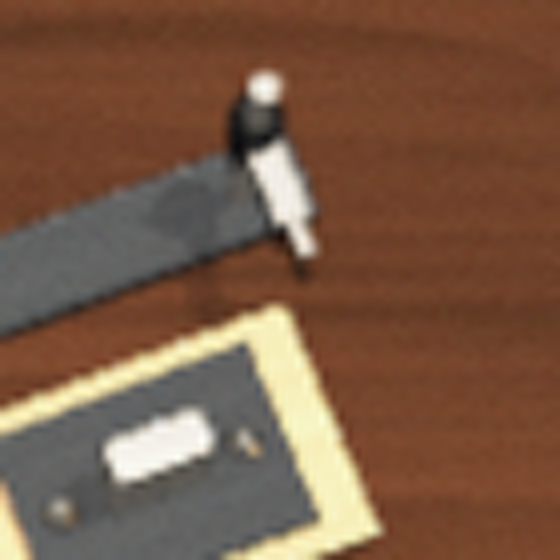

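View pics/s18.png

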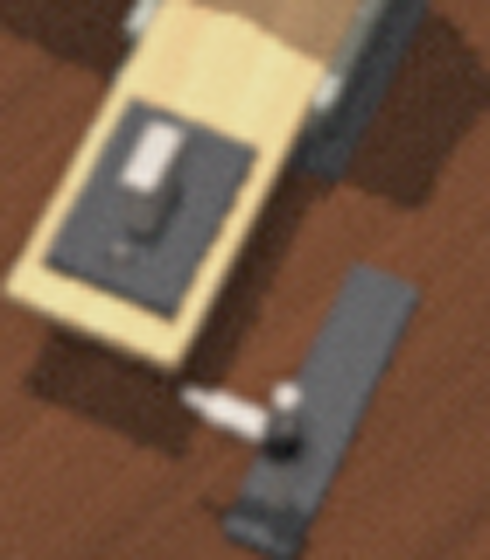

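```bash
python3 - <<'E'
from mk import *
t=cam('top');s=cam('scene')
f=lambda p,o,k:np.array(p,float)/k+o-.45
go(t,f((311,257),(330,95),8),f([(292,308),(382,532)],(330,95),8),s,f((183,393),(305,205),7),f([(9,283),(177,358)],(305,205),7))
print(sensors.get_obs()['ft_force'],sensors.get_obs()['eef_pos'])
E
```

```text
top tip [ 0.7106 -0.1333  0.086 ] end [[0.6929, -0.1265, 0.082], [0.6106, -0.157, 0.082]] len 0.0878 edge yaw -159.67 short mm [12.7 13.9] 13.3 lat 57.9
scene tip [ 0.7079 -0.1303  0.086 ] end [[0.6074, -0.1498, 0.082], [0.6915, -0.1184, 0.082]] len 0.0898 edge yaw 20.45 short mm [18. 17.] 17.5 lat 55.9
[-2.67625021  5.92355464 13.53365647] [0.54768558 0.13164524 0.09089844]
```

```bash
cat > fine.py <<'E'
from h import *
from scipy.ndimage import map_coordinates
yaw=-68.9
def run(name,tip,endc,n=4):
    u=np.array([np.cos(np.radians(yaw)),np.sin(np.radians(yaw)),0]); v=np.array([-u[1],u[0],0]) # v: toward gauge (left of u)
    cs=[cam(name) for _ in range(n)]; c=cs[0]; g=np.mean([k['pixels'].astype(float) for k in cs],0)
    def samp(P,ch):
        q=proj(c,P); return map_coordinates(g[:,:,ch],[q[:,1],q[:,0]],order=1)
    a=np.arange(-20,20.01,.25)/1000
    E=[]
    for w in np.arange(-35,36,5)/1000:
        P=endc+w*v+a[:,None]*u; P[:,2]=.082
        y=samp(P,1); hi=np.median(y[:25]);lo=np.median(y[-25:]);i=np.where(y<(hi+lo)/2)[0]
        E.append(a[i[0]]*1000 if len(i) else np.nan)
    T=[]
    for w in np.arange(-4,13,1)/1000:
        P=tip+w*v+a[:,None]*u; P[:,2]=.086
        y=samp(P,2); b=np.median(y); wt=np.clip(y-b-25,0,None)*(abs(a)<.012); T.append((round(w*1000),round(float((wt*a).sum()/max(wt.sum(),1e-6)*1000),1),round(float(y.max()-b))))
    off=(tip-endc)@u*1000
    print(name,'end',np.round(E,1),'\n tip',T,'\n tip-end nominal',off.round(2),'-> median end',np.nanmedian(E))
if __name__=='__main__':
    import sys
    tip=np.array([.7106,-.1333,.086]);run('top',tip,np.array([.6517,-.1417,.082]))
    run('scene',np.array([.7079,-.1303,.086]),np.array([.6495,-.134,.082]))
E
python3 fine.py
```

```text
top end [ -0.8 -20.  -20.  -20.  -20.   -1.  -20.  -20.   -0.8 -20.  -20.   -0.5
  -0.5 -20.   -0.8] 
 tip [(-4, 0.0, 3), (-3, 0.0, 2), (-2, 0.0, 5), (-1, 0.0, 17), (0, 0.4, 43), (1, -0.1, 81), (2, -0.4, 123), (3, -0.5, 140), (4, -0.4, 147), (5, -0.4, 154), (6, -0.4, 158), (7, -0.4, 163), (8, -0.4, 167), (9, -0.4, 173), (10, -0.5, 165), (11, -0.4, 160), (12, -0.3, 154)] 
 tip-end nominal 13.37 -> median end -20.0
scene end [  7.2 -20.  -20.  -20.    9.    9.2 -19.8   9.5   8.8   9.    9.2   9.2
   9.8   9.2   8. ] 
 tip [(-4, 0.0, 7), (-3, 0.0, 13), (-2, 0.0, 25), (-1, -0.6, 38), (0, -0.6, 53), (1, -0.6, 71), (2, -0.6, 86), (3, -0.6, 101), (4, -0.6, 116), (5, -0.6, 121), (6, -0.6, 122), (7, -0.6, 123), (8, -0.5, 123), (9, -0.4, 124), (10, -0.4, 126), (11, -0.5, 128), (12, -0.6, 130)] 
 tip-end nominal 17.57 -> median end 9.0
```

```bash
python3 - <<'E'
from h import *
from scipy.ndimage import map_coordinates
u=np.array([np.cos(np.radians(-68.9)),np.sin(np.radians(-68.9)),0]);v=np.array([-u[1],u[0],0])
for n,e in (('top',[.6517,-.1417,.082]),('scene',[.6495,-.134,.082])):
    cs=[cam(n) for _ in range(2)];c=cs[0];g=np.mean([k['pixels'].astype(float) for k in cs],0)
    a=np.arange(-12,16.1,1)/1000;Y=0
    for w in np.arange(-30,31,2)/1000:
        P=np.array(e)+w*v+a[:,None]*u;q=proj(c,P);Y=Y+np.array([map_coordinates(g[:,:,k],[q[:,1],q[:,0]],order=1) for k in(0,1,2)])/31
    print(n);print(np.c_[a*1000,Y.T].round(0).astype(int).tolist())
E
```

```text
top
[[-12, 247, 241, 190], [-11, 247, 241, 190], [-10, 247, 241, 189], [-9, 247, 241, 189], [-8, 247, 241, 189], [-7, 247, 241, 189], [-6, 247, 240, 190], [-5, 245, 238, 188], [-4, 239, 230, 178], [-3, 226, 212, 160], [-2, 207, 186, 136], [-1, 182, 153, 109], [0, 157, 119, 82], [1, 136, 92, 61], [2, 125, 77, 50], [3, 122, 72, 46], [4, 121, 71, 45], [5, 121, 71, 45], [6, 121, 71, 45], [7, 121, 70, 45], [8, 121, 70, 45], [9, 121, 70, 45], [10, 120, 70, 45], [11, 120, 70, 45], [12, 120, 70, 44], [13, 120, 70, 44], [14, 120, 70, 44], [15, 119, 69, 44], [16, 119, 69, 44]]
scene
[[-12, 221, 201, 146], [-11, 227, 209, 152], [-10, 231, 215, 156], [-9, 233, 218, 159], [-8, 234, 219, 161], [-7, 234, 220, 162], [-6, 234, 220, 162], [-5, 234, 220, 163], [-4, 234, 220, 163], [-3, 234, 220, 163], [-2, 234, 220, 162], [-1, 232, 218, 161], [0, 230, 214, 158], [1, 226, 208, 153], [2, 218, 197, 146], [3, 206, 184, 136], [4, 191, 168, 125], [5, 174, 151, 112], [6, 156, 133, 99], [7, 139, 116, 86], [8, 122, 99, 74], [9, 108, 85, 64], [10, 97, 74, 55], [11, 88, 65, 48], [12, 82, 58, 42], [13, 78, 53, 38], [14, 77, 51, 36], [15, 77, 50, 36], [16, 78, 51, 36]]
```

Emit:
apply_moves(plan=[-0.002, 0, 0, 0, 0, 0, -0.005, 0, 0.0001, 0, 0, 0, -0.008, 0, 0.0002, 0, 0, 0, -0.011, 0, 0.0003, 0, 0, 0, -0.013, 0, 0.0003, 0, 0, 0, -0.0137, 0, 0.0003, 0, 0, 0, -0.0137, 0, 0.0003, 0, 0, 0, -0.0137, 0, 0.0003, 0, 0, 0])

```text
clock: 19.35
eef_pos: [0.5524, 0.1195, 0.0909]
tool_rot: [0.564, 0.826, 0.003, -0.001]
ft_force: [-3.3, 6.8, 15.4]
grip_width: 0.0151
```

```bash
cat > fin2.py <<'E'
from h import *
from scipy.ndimage import map_coordinates
import sys
o=sensors.get_obs();print(o['clock'],o['eef_pos'],o['ft_force'].round(1),o['ft_torque'].round(2),o['grip_width'],R.from_quat(o['tool_rot']).as_euler('ZYX',degrees=True).round(2))
u=np.array([np.cos(np.radians(-68.9)),np.sin(np.radians(-68.9)),0]);v=np.array([-u[1],u[0],0])
tip=np.array([.7106,-.1333,.086])+(-.0004)*u; e=tip-.060*v
cs=[cam('top') for _ in range(3)];c=cs[0];g=np.mean([k['pixels'].astype(float) for k in cs],0)
a=np.arange(-20,20.1,.25)/1000;E=[]
for w in np.arange(-40,41,5)/1000:
    P=e+w*v+a[:,None]*u;P[:,2]=.082;q=proj(c,P);y=map_coordinates(g[:,:,1],[q[:,1],q[:,0]],order=1)
    hi=np.median(y[a<-0.008][-30:]) if 0 else 241; lo=np.median(y[-20:]); i=np.where(y>(hi+lo)/2)[0]
    E.append(a[i[-1]]*1000)
print('plank end minus tip along u (mm), top:',np.round(E,1),np.median(E))
T=[]
for w in np.arange(3,12)/1000:
    P=tip+w*v+a[:,None]*u;q=proj(c,P);y=map_coordinates(g[:,:,2],[q[:,1],q[:,0]],order=1);wt=np.clip(y-np.median(y)-25,0,None)*(abs(a)<.008);T.append((wt*a).sum()/wt.sum()*1000)
print('tip ridge',np.round(T,1))
crop(c,'t'+sys.argv[1],330,95,400,165,8);s=cam('scene');crop(s,'s'+sys.argv[1],305,205,375,285,7)
E
python3 fin2.py 20
```

```text
19.35 [0.55243139 0.11948347 0.09090338] [-3.3  6.8 15.4] [ 0.9   1.14 -0.21] 0.015058973009147497 [111.38  -0.23 179.81]
plank end minus tip along u (mm), top: [-1.2 -1.2 -1.5 -0.8 -1.  -1.  -1.2 -1.5 -0.8 -1.  -1.5 -0.8 -1.  -1.2
 -1.5 -0.8 -1.2] -1.25
tip ridge [-0.1 -0.   0.  -0.  -0.   0.  -0.  -0.1 -0. ]
```

View pics/t20.png

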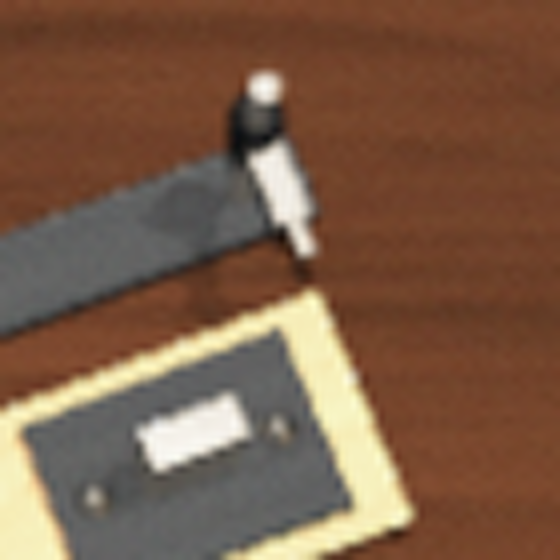

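View pics/s20.png

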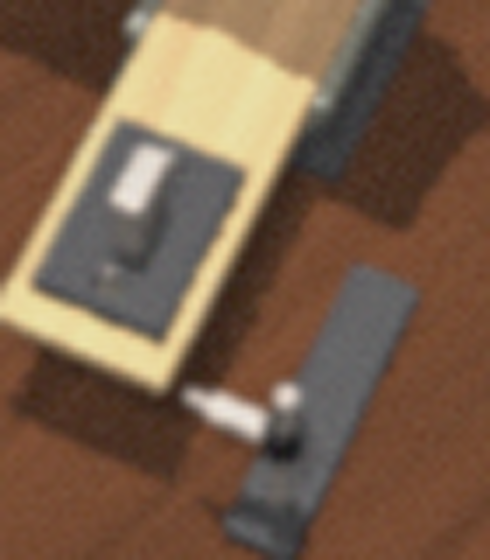

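Emit:
apply_moves(plan=[-0.0006, 0, 0, 0, 0, 0, -0.0012, 0, 0, 0, 0, 0, -0.0012, 0, 0, 0, 0, 0, -0.0012, 0, 0, 0, 0, 0, -0.0012, 0, 0, 0, 0, 0, -0.0012, 0, 0, 0, 0, 0])

```text
clock: 20.05
eef_pos: [0.5527, 0.1186, 0.0909]
tool_rot: [0.564, 0.826, 0.003, -0.001]
ft_force: [-4.1, 8.1, 15.7]
grip_width: 0.0156
```

```bash
python3 fin2.py 21
```

```text
20.05 [0.5526984  0.11862568 0.09088527] [-4.1  8.1 15.7] [ 0.98  1.11 -0.14] 0.015601123003848187 [111.4   -0.26 179.81]
plank end minus tip along u (mm), top: [-1.2  0.   0.  -0.5 -0.2  0.2  0.  -0.5  0.2  0.   0.  -0.5 -0.5 -0.2
  0.  -0.5 -0.5] -0.25
tip ridge [-0.1 -0.   0.  -0.   0.   0.  -0.  -0.1 -0. ]
```

View pics/s21.png

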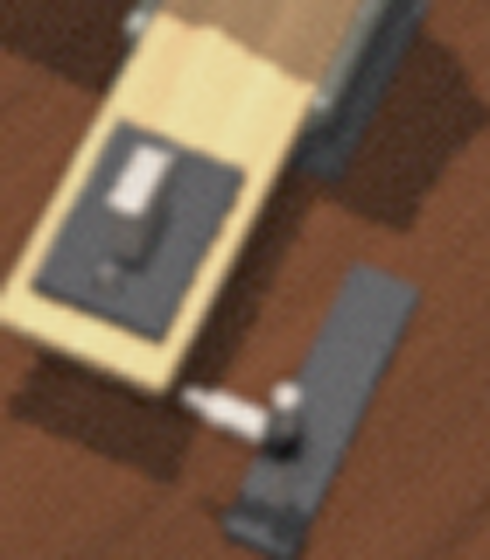

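```bash
python3 - <<'E'
from h import *
c=cam('wrist');save(c,'w21');t=cam('top');save(t,'t22');print(c['obs']['ft_force'],c['obs']['eef_pos'])
E
```

```text
[-3.90058453  7.96246501 16.17979376] [0.55269424 0.11864252 0.09090275]
```

View pics/w21.png

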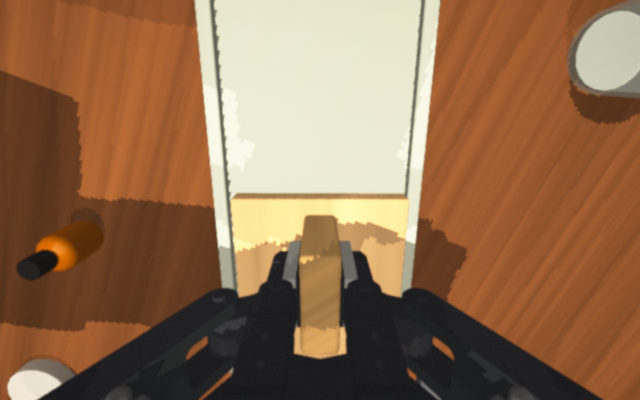

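View pics/t22.png

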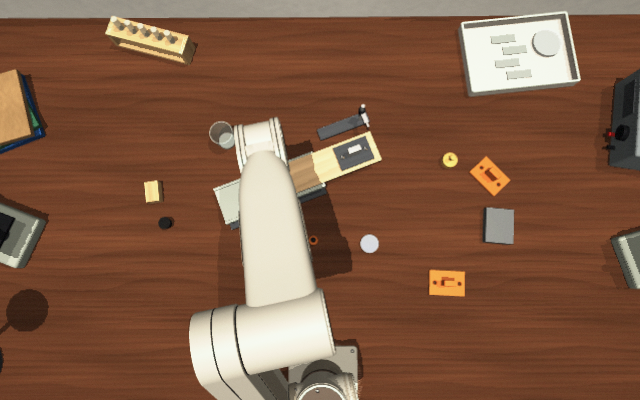

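The plank lies flat with its bar held (bar at (320,285) in the wrist picture). The plate is on both pins at (354,152) in the top picture, and the bystanders are where they started.

```bash
python3 -c "
from workcell import bot
print(bot.job_done())"
```

```text
the job is handed in; nothing more can be done
None
```

I lowered the dark steel plate over both pins until it lay flush on the wood, let go of it, and gripped the plank's bar. I then slid the plank out about 133 mm to the pointer and handed the job in still holding the bar, at about 20.5 s on the robot's clock.

**Plate:** On lowering, the height stopped changing at about 0.103 m while the upward force rose to 9 N, so I took it as flush. The pictures after release show both pins through the holes.

**Plank end:** The top camera put it 0.25 mm short of the pointer tip. My estimate from the scene camera was about 0.8 mm past it. That one is rougher, because the edge is blurred in that view; the two disagree by about 1 mm.

**Holding:** At the end the bar was in the grip (opening 15.6 mm), the push down was steady at about 16 N, and the plank lay flat between the fences. About 9 N sideways also remained on the wrist.

**One misstep:** On the first carry the last joint reached its range limit, and the plate tilted about 5 degrees in the air. I turned it the other way round, which also fits the pins, and nothing was touched.

In the last top picture the bystanders and the orange look-alikes stood where they started.

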